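# Load the timber conditioning cabinet, cam-lock its drawer and start it

### The job

Lay every square turning blank that is on the bench flat on the floor of the conditioning cabinet's open drawer, see that the cam lock on top of the cabinet stands open, push the drawer in until it meets its seal, and turn the cam clockwise all the way so that it draws the drawer's headed stud, and the drawer, tight. Roll the edge wheel until its red line stands at the top, level with the white pointers. Then start the cycle by pressing the keys right down one at a time: white, yellow, green; leave the glue bottle, the wax tin and the mallet where they are.

Things in the scene. Friction and masses are not known exactly. Their poses are not given: they have to be found in the camera images.
- cabinet: Plywood bench-top cabinet, fixed: 215 deep (x), 380 wide (y), 120 high. Origin: on the table, middle of the lower edge of its front face. +x points into the cabinet (away from the robot), +y to the left seen from the robot, z up; its yaw varies. The drawer comes out along -x. All listed points have the cabinet's axes, except cam_wing and wheel_mark, which turn with their parts.
- drawer (a joint): Drawer, m: gap between the inner face of its front board and the cabinet's front face; 0.135 to 0.155 (fully out) at the start, 0 = quite shut. A sprung rubber seal stands 8 mm proud of the cabinet's face: below 0.008 it pushes back, 3 N growing to 10 N, so a drawer let go rests at about 0.008; only the cam holds it tighter (about 0.001). The slide itself needs 1 to 3 N.
- drawer_floor (a point): Centre of the drawer's inner floor, 22 above the table; moves with the drawer. Inside 125 along x (+-62) and 330 along y (+-165); side and back walls 8 thick rise 48 above this floor, the front board 96. At the start the whole inside lies clear in front of the cabinet.
- drawer_front (a point): Middle of the top edge of the outer (-x) face of the drawer's front board (380 wide, 15 thick, from 4 to 118 above the table); moves with the drawer. A bar handle 120 long along y stands 35 out from the face, 62 above the table; left and right of it the face is plain. In the middle a steel bracket 50 wide rises to 145 above the table.
- stud_head (a point): Centre of the ball-like steel head (14 across, on a 6 shank) of the stud that points to +x from the drawer's bracket, 27 ahead of the front board's inner face, 134 above the table; moves with the drawer. With the drawer at its seal the head lies inside the cam's open mouth.
- cam (a joint): Cam lock, rad, 0 (open, mouth towards the stud) to 2.8 (stop); grows clockwise seen from above. Starts from 0 to 1.0. Only below 0.4 does the mouth let the stud's head in; turned further it stops it over 10 mm short of its seal, so turn it back first. The curved slot catches the head from about 1.0; by 2.2 the drawer is tight, then the slot is level. It stays put; needs 0.06 to 0.25 N m.
- cam_wing (a point): Centre of the cam's black wing grip, on the upright cam axis, 166 above the table, 36 behind the cabinet's front face, in its middle. The wing is a bar 58 long, 14 wide, from 144 to 174 above the table, on a drum 64 across whose rim rises to 143. The bar lies along this point's x axis; at joint 0 that is the cabinet's x, the end with the white dot pointing to the stud (-x).
- wheel (a joint): Edge thumbwheel, rad, 0 to 3.0: grows as the top of the wheel is rolled towards the cabinet's front (the cabinet's -x). Starts between 0.2 and 0.9. At 1.6 its red line stands straight up, level with the white pointers. It stays where it is left and turns against about 0.02 N m (under 1 N at the rim).
- wheel_slot (a point): Centre of the slot in the cabinet's flat top (120 above the table), 110 left of the middle, 40 behind the front face. The black ribbed wheel, 60 across, 12 wide, axis along y, stands 12 proud (top 132 above the table). It is sprung: it yields 6 mm downwards, 2 N at first, 5 N at the stop. Press a fingertip lightly on its top and draw the tip along x. A white pointer lies at each side.
- wheel_mark (a point): The red line across the wheel's rim; turns with the wheel. At the start it is on the far (+x) side of the slot, low on the visible part of the wheel or hidden below the panel.
- key_white (a joint): White spring key (first), m pressed: 0 = up, 0.006 = fully down (about 5 N, 1.5 N to begin).
- key_white_top (a point): Centre of the white key's top, 22 across, 142 above the table; 34 behind the front face, 75 right of the middle; keys stand 38 apart in a row along the cabinet's y: white, yellow, green from the middle outwards to the right (-y).
- key_yellow (a joint): Yellow spring key (second), like the white one.
- key_yellow_top (a point): Centre of the yellow key's top, 22 across, 142 above the table.
- key_green (a joint): Green spring key (third, starts the cycle), like the white one.
- key_green_top (a point): Centre of the green key's top, 22 across, 142 above the table.
- blank_1: Square turning blank of near-black brown wood, 110 (its x) by 40 by 40, about 0.13 kg, origin at its centre, lying on the table left or right of the drawer at the start. Two to four of the four blanks are there; the others are absent.
- blank_2: Square turning blank of pale wood, 110 (its x) by 40 by 40, about 0.13 kg, origin at its centre, lying on the table left or right of the drawer at the start. Two to four of the four blanks are there; the others are absent.
- blank_3: Square turning blank of mid-brown wood, 110 (its x) by 40 by 40, about 0.13 kg, origin at its centre, lying on the table left or right of the drawer at the start. Two to four of the four blanks are there; the others are absent.
- blank_4: Square turning blank of dark red wood, 110 (its x) by 40 by 40, about 0.13 kg, origin at its centre, lying on the table left or right of the drawer at the start. Two to four of the four blanks are there; the others are absent.
- glue_bottle: White glue bottle with orange cap, 60 across, 170 high, standing on the table behind and left; origin at the centre of its foot. Leave alone.
- wax_tin: Brass-coloured wax tin, 68 across, 45 high, standing on the rear of the cabinet's top; origin at the centre of its foot. Leave alone.
- mallet: Wooden mallet, head 100 by 52 by 52, handle 200 long, lying on the table right of the cabinet with its handle pointing away to the right; origin on the table 20 mm handle-side of the head's middle. Leave alone.
There are look-alikes about, which are no part of the job. Of the things that look like the blank_2, take the one that is farthest to the robot's left at the start.

How it is judged:
On the way, in this order (a step that is already met when the one before it is completed fails the run):
1. every blank lies flat on the drawer's floor (x of blank_1 in the frame of drawer_floor between -0.045 and 0.045 m and y of blank_1 in the frame of drawer_floor between -0.155 and 0.155 m and z of blank_1 in the frame of drawer_floor between 0.01 and 0.032 m and x of blank_2 in the frame of drawer_floor between -0.045 and 0.045 m and y of blank_2 in the frame of drawer_floor between -0.155 and 0.155 m and z of blank_2 in the frame of drawer_floor between 0.01 and 0.032 m and x of blank_3 in the frame of drawer_floor between -0.045 and 0.045 m and y of blank_3 in the frame of drawer_floor between -0.155 and 0.155 m and z of blank_3 in the frame of drawer_floor between 0.01 and 0.032 m and x of blank_4 in the frame of drawer_floor between -0.045 and 0.045 m and y of blank_4 in the frame of drawer_floor between -0.155 and 0.155 m and z of blank_4 in the frame of drawer_floor between 0.01 and 0.032 m), for 0.2 s.
2. the drawer is pushed in to its seal with all blanks in it (all of step 1 and value of joint drawer below 0.0105 m), for 0.2 s.
3. the cam is turned home and holds the drawer tight (value of joint drawer below 0.003 m and value of joint cam above 2.2 rad), for 0.3 s.
4. the white key alone is pressed down (value of joint key_white above 0.004 m and value of joint each of key_yellow, key_green below 0.002 m), for 0.05 s.
5. the yellow key alone is pressed down (value of joint each of key_white, key_green below 0.002 m and value of joint key_yellow above 0.004 m), for 0.05 s.
6. the green key alone is pressed down, with the drawer tight and the wheel set (all of step 3 and value of joint each of key_white, key_yellow below 0.002 m and value of joint key_green above 0.004 m and value of joint wheel between 1.45 and 1.75 rad), for 0.05 s.
At the end, for the whole second after the job is handed in: Every blank lies flat on the drawer's floor; the cam is turned to 2.2 rad or more and the drawer stands within 3 mm of shut; the wheel is within 0.15 rad of 1.6 (red line within 4.5 mm of the pointers); all keys are up again; the bottle, the tin and the mallet are within 30 mm of where they stood (all of step 1 and all of step 3 and value of joint wheel between 1.45 and 1.75 rad and value of joint each of key_white, key_yellow, key_green below 0.002 m and distance of each of glue_bottle, wax_tin, mallet from where it was at the start of the episode below 0.03 m); the robot touches nothing.
It fails at once if a key is pressed down before the drawer is drawn tight (value of joint drawer above 0.005 m and value of joint any of key_white, key_yellow, key_green above 0.004 m).
It fails at once if the glue bottle, the wax tin or the mallet is moved by more than 30 mm (distance of any of glue_bottle, wax_tin, mallet from where it was at the start of the episode above 0.03 m).
Of blank_1, blank_2, blank_3, blank_4 only 2 to 4 are there at a start; the rules pass over those that are not, and their reading is None.
At some moment in a run one of blank_1, blank_2, blank_3, blank_4 may be knocked a few centimetres aside while the robot is not near it.
Once in a run the grip may slacken for a moment while it holds something.
It also fails if it takes over 210 s, if anything falls off the work surface, if the arm or the gripper's body presses on something with over 40 N, if the wrist force passes 120 N, or if a joint passes its speed limit or range.

### The arm

A 6-joint arm with a two-finger parallel gripper is mounted at the origin on the work surface. World frame = base frame: x ahead of the robot, y to its left, z up, the work surface at z = 0. Lengths are in m, angles in rad, forces in N, time in s.
With the tool pointing down it reaches from about 0.225 to 0.875 m from the base axis. Payload 3.4 kg.
Tool frame: the origin (TCP) lies between the finger pads; the fingertips stand 17 mm ahead of it and the grasp point (between the pads) lies 2 mm behind it; y points along the fingers, z is the direction in which the jaws open and shut, and the axes are right-handed (so a half turn about y gives the same grasp; the last joint's range is limited). The gripper opens to 85 mm and grips with 20 to 120 N. Pads are 22 mm wide; open, the fingers measure 114 mm over their backs; the gripper's body (76 mm by 85 mm) begins 54 mm behind the grasp point. The pads swing forward as they close: fully open they stand 13 mm farther back than shut.
Start: joints at [1.001, 0.276, 1.505, -0, 1.361, -0.121], TCP at [0.25, 0.518, 0.22] pointing down, gripper open.
Joint ranges: [-2.89, 2.89], [-0.75, 2.08], [0.22, 2.7], [-1.18, 4.32], [0.11, 2.71], [-2.7, 2.7]. Speed limits (rad/s): [2.57, 2.57, 3.14, 3.14, 3.14, 3.14].

### API

Orientations are given as a unit quaternion [w, x, y, z].
In Python, from rig import manip, get_image, camera_model, sign_off, spot_in, silhouettes, spot_point gives the robot as it stands.
- The arm moves only by the tool jog_arm, never from a script. Its argument "targets" is a list of rows, each a list of 3 entries, a list of its own where there are three numbers: the finger opening in m, from 0 to 0.0854, then the shift along the world's x, y, z in m, then the turn about the world's z in rad. In form: [[claw, [x, y, z], spin], ...]. A call has 1 to 10 rows; each row shifts and turns the commanded pose from where the row before left it; what a row does not reach is not made up. A row lasts 1/8 s, in which the tool goes at most 62.5 mm and 10.7 degrees, less where a joint would pass 70% of its speed; a pose out of reach is approached as far as the arm can. A call with a gripper value outside its range is refused whole. The fingers move at their own pace and stop on an object; "force" is the grip in N (left out, the last holds). Time passes only in rows, so rows that do not move let the fingers close. It gives the time, the measured TCP pose, the force and the opening at its end, in the units of the state.
- manip.get_state(): the state, without advancing time (a new reading comes with each control period).
- get_image(name): name is "scene" or "side" or "wrist"; returns (picture, depth): 480x640x3 uint8, red, green, blue; 480x640 float32, m along the optical axis (not along the pixel's ray), 0 where there is no reading.
- camera_model(name): a dict with "mtx" (3x3 intrinsics, pixels), "world_from_camera" (4x4, takes a point from camera to world coordinates). Camera axes: x right, y up, looking along -z (the intrinsics and any distortion apply to the point x, -y, -z); pixel columns grow to the right and rows downward; lengths in m; the calibration is good to about 2 mm. The wrist camera is an equidistant fisheye: a pixel r from the principal point sees the ray r / f radians off the axis. A picture is of the moment at which its call begins: read the wrist's pose just before it. camera_model takes no time and is no camera call; for the wrist camera it gives the pose at the moment of the call.
- sign_off(): hands the job in, once; it reports no verdict.
Trained networks look in the newest picture that a camera, given by its name, has taken for a name from the list of things; names that differ only in an ending like _2 or _b are one class to them, and where a whole thing is asked for, a point or a joint stands for the part that bears it (a point fixed in the world has none). Each returns a list of dicts, best first, with "score" (0 to 1); they miss things now and then, are a little off and sometimes report something else, mostly with a low value. They report only what shows in the picture. A call takes as long as a camera call. They do not tell look-alikes from the thing itself.
- spot_in(name, camera): "position" ([column, row] in pixels, amid what is visible of it).
- silhouettes(name, camera): "mask" (480x640 bool, what is visible of it) and "position" ([column, row] in pixels, amid what is visible of it).
- spot_point(name, camera): "position" ([column, row] in pixels: a listed point, or the origin of a listed thing).
The state is a dict: "clock": time; "qpos": joint angles; "qd": joint speeds; "effort": joint torques, N m; "position": TCP position; "ee_rot": TCP orientation; "contact_force": force on the tool from outside, world axes, zero at the start; "moment": the same for the moment, N m; "width": finger opening in m.
Only numpy, scipy, OpenCV 4.12 (cv2) and the standard library are available. Lean on these libraries where they do the work, as an engineer would, in place of code of your own. Each camera call takes 0.05 s, during which the arm holds its last target.

## Working session

There is one attempt and no reset: what is moved stays moved. The work goes in short steps, Python scripts to look and compute and a tool call to move; the robot and the scene stay as the last step left them, time stands still between calls to the robot, and variables do not carry over. Pictures are saved under pics/ and viewed, and the job is handed in when it is done.

Besides the shell and the picture viewer there is one more tool, called after ">>>" as name(argument=value, ...) on one line, values as JSON. jog_arm: Moves the arm, as the interface text tells. Its arguments: {"type":"object","properties":{"targets":{"type":"array","items":{"type":"array"}},"force":{"type":"number"}},"required":["targets"]}

```bash
mkdir -p pics; ls
cat > h.py <<'E'
import numpy as np, cv2
from rig import manip, get_image, camera_model, sign_off, spot_in, silhouettes, spot_point
def save(n,p,s=1): cv2.imwrite('pics/'+n+'.png', p[:,:,::-1])
def px2w(cam,px,depth,cm=None):
    cm=cm or camera_model(cam); K=np.array(cm['mtx']); T=np.array(cm['world_from_camera'])
    c,r=px; x=(c-K[0,2])/K[0,0]; y=(r-K[1,2])/K[1,1]
    p=np.array([x*depth,-y*depth,-depth,1]); return (T@p)[:3]
def ray(cam,px,z,cm=None):
    cm=cm or camera_model(cam); T=np.array(cm['world_from_camera'])
    a=px2w(cam,px,1.0,cm); o=T[:3,3]; t=(z-o[2])/(a[2]-o[2]); return o+t*(a-o)
def cloud(cam,d,cm=None):
    cm=cm or camera_model(cam); K=np.array(cm['mtx']); T=np.array(cm['world_from_camera'])
    v,u=np.mgrid[:480,:640]; P=np.stack([(u-K[0,2])/K[0,0]*d,-(v-K[1,2])/K[1,1]*d,-d],-1)
    return P@T[:3,:3].T+T[:3,3]
E
python3 - <<'E'
from h import *
s=manip.get_state(); print(s['clock'],s['position'],s['ee_rot'],s['width'],s['contact_force'])
for c in ['scene','side','wrist']:
    p,d=get_image(c); save(c+'0',p); np.save('pics/'+c+'0.npy',d); m=camera_model(c); print(c,{k:(np.round(v,3).tolist() if not isinstance(v,str) else v) for k,v in m.items()})
E
```

```text
pics
0.0 [0.24917701 0.51758629 0.21873649] [-0.68876841  0.68998961 -0.1575641   0.15711769] 0.0853998536494857 [0.12982005 0.35233504 0.22564263]
scene {'mtx': [[496.971, 0.0, 318.753], [0.0, 496.971, 242.076], [0.0, 0.0, 1.0]], 'world_from_camera': [[0.694, -0.477, 0.539, 1.306], [0.72, 0.452, -0.527, -0.763], [0.008, 0.754, 0.657, 1.012], [0.0, 0.0, 0.0, 1.0]]}
side {'mtx': [[565.334, 0.0, 314.32], [0.0, 565.334, 243.579], [0.0, 0.0, 1.0]], 'world_from_camera': [[0.931, 0.242, -0.274, 0.155], [-0.365, 0.6, -0.712, -1.1], [-0.008, 0.763, 0.646, 1.071], [0.0, 0.0, 0.0, 1.0]]}
wrist {'mtx': [[371.648, 0.0, 322.159], [0.0, 371.648, 240.227], [0.0, 0.0, 1.0]], 'world_from_camera': [[0.434, -0.863, -0.26, 0.183], [0.901, 0.415, 0.127, 0.55], [-0.002, -0.289, 0.957, 0.372], [0.0, 0.0, 0.0, 1.0]]}
```

View pics/scene0.png

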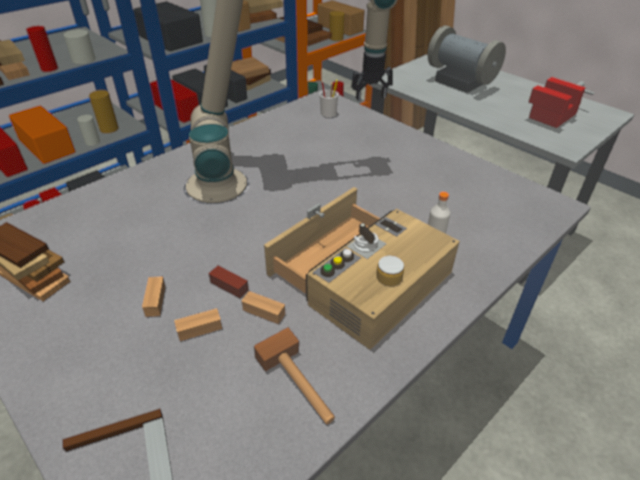

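View pics/side0.png

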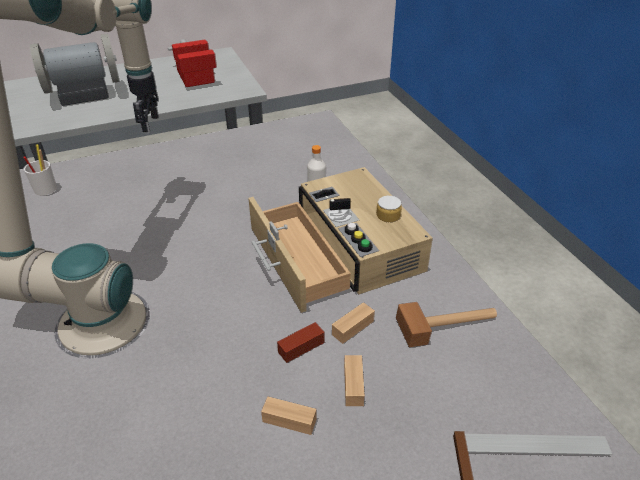

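View pics/wrist0.png

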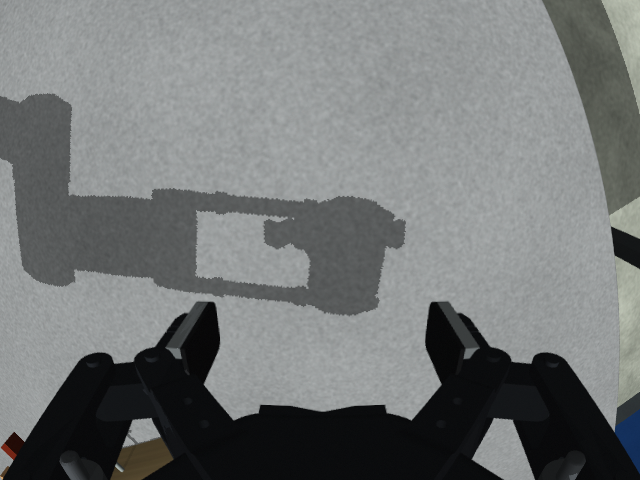

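```bash
cat > a.py <<'E'
from h import *
p,d=get_image('side'); C=cloud('side',d)
cv2.imwrite('pics/crop1.png', cv2.resize(p[290:440,240:420],None,fx=4,fy=4,interpolation=cv2.INTER_CUBIC)[:,:,::-1])
for n in ['blank_1','blank_2','blank_3','blank_4']:
    for r in silhouettes(n,'side'):
        m=r['mask'];P=C[m&(d>0)]
        P=P[P[:,2]>0.03]
        if len(P)<20: print(n,r['score'],r['position'],'few',m.sum()); continue
        rect=cv2.minAreaRect((P[:,:2]*1000).astype(np.float32))
        print(n,round(r['score'],2),np.round(r['position']),m.sum(),np.round(rect[0]),np.round(rect[1]),round(rect[2],1),'z',np.round(np.percentile(P[:,2],[5,50,95]),3),'col',np.median(p[m],0))
for n in ['drawer_floor','drawer_front','stud_head','cam_wing','wheel_slot','wheel_mark','key_white_top','key_yellow_top','key_green_top','cabinet','mallet','glue_bottle','wax_tin']:
  for c in ['side']:
    for r in spot_point(n,c)[:2]:
        u=r['position']; print(n,c,round(r['score'],2),np.round(u,1),np.round(C[int(u[1]),int(u[0])],3))
E
python3 a.py
```

```text
blank_1 0.89 [299. 340.] 1126 [ 438. -267.] [113.  46.] 12.7 z [0.033 0.038 0.042] col [129.  53.  35.]
blank_1 0.83 [351. 323.] 983 [ 579. -258.] [114.  45.] 18.7 z [0.033 0.038 0.042] col [191. 156. 119.]
blank_1 0.81 [290. 415.] 1438 [ 345. -445.] [ 44. 111.] 51.5 z [0.033 0.039 0.042] col [191. 156. 120.]
blank_1 0.63 [352. 379.] 912 [ 510. -414.] [113.  40.] 67.1 z [0.034 0.039 0.042] col [198. 163. 124.]
blank_2 0.89 [299. 340.] 1126 [ 438. -267.] [113.  46.] 12.7 z [0.033 0.038 0.042] col [129.  53.  35.]
blank_2 0.83 [351. 323.] 983 [ 579. -258.] [114.  45.] 18.7 z [0.033 0.038 0.042] col [191. 156. 119.]
blank_2 0.81 [290. 415.] 1438 [ 345. -445.] [ 44. 111.] 51.5 z [0.033 0.039 0.042] col [191. 156. 120.]
blank_2 0.63 [352. 379.] 912 [ 510. -414.] [113.  40.] 67.1 z [0.034 0.039 0.042] col [198. 163. 124.]
blank_3 0.89 [299. 340.] 1126 [ 438. -267.] [113.  46.] 12.7 z [0.033 0.038 0.042] col [129.  53.  35.]
blank_3 0.83 [351. 323.] 983 [ 579. -258.] [114.  45.] 18.7 z [0.033 0.038 0.042] col [191. 156. 119.]
blank_3 0.81 [290. 415.] 1438 [ 345. -445.] [ 44. 111.] 51.5 z [0
[... 929 characters left out ...]
.469 0.02  0.118]
wheel_slot side 0.58 [324.3 195.7] [0.661 0.134 0.124]
wheel_mark side 0.64 [332.8 194.1] [0.686 0.134 0.121]
key_white_top side 0.55 [352.6 320.9] [ 0.573 -0.263  0.036]
key_white_top side 0.45 [351.3 220.7] [0.686 0.001 0.122]
key_yellow_top side 0.55 [357.3 235.1] [ 0.667 -0.078  0.135]
key_green_top side 0.47 [366.8 239.9] [ 0.155 -1.1    1.071]
cabinet side 0.79 [327.6 250.7] [ 0.608 -0.018  0.054]
cabinet side 0.32 [270.4 235.3] [0.463 0.03  0.115]
mallet side 0.96 [418.5 328.4] [ 0.701 -0.358  0.054]
glue_bottle side 0.68 [311.1 193.9] [0.631 0.161 0.122]
glue_bottle side 0.31 [366.8 241.2] [ 0.675 -0.117  0.142]
wax_tin side 0.74 [388.2 214.3] [ 0.776 -0.04   0.145]
```

View pics/crop1.png

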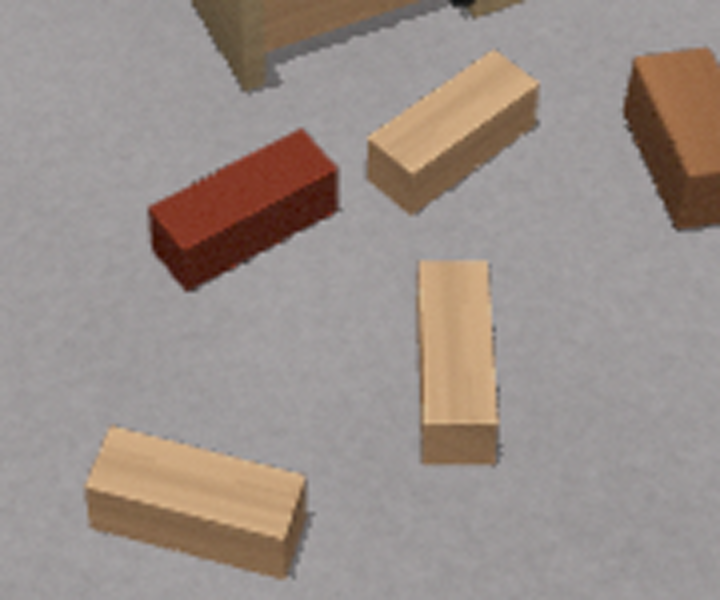

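```bash
cat > cab.py <<'E'
from h import *
for c in ['scene','side']:
    p,d=get_image(c); C=cloud(c,d)
    r=silhouettes('cabinet',c)
    for q in r[:1]:
        m=q['mask']&(d>0)&(C[...,2]>0.112)&(C[...,2]<0.127)
        P=C[m]; rect=cv2.minAreaRect((P[:,:2]*1000).astype(np.float32)); print(c,q['score'],np.round(rect[0]),np.round(rect[1]),rect[2],np.median(P[:,2]))
    # region-only
    m=(d>0)&(abs(C[...,2]-0.120)<0.004)&(C[...,0]>0.4)&(C[...,0]<1)&(abs(C[...,1])<.3)
    n,l,st,_=cv2.connectedComponentsWithStats(m.astype(np.uint8))
    for k in range(1,n):
        if st[k,4]>400:
            P=C[l==k]; rect=cv2.minAreaRect((P[:,:2]*1000).astype(np.float32)); print(' ',st[k,4],np.round(rect[0]),np.round(rect[1]),rect[2])
    cv2.imwrite(f'pics/zoom_{c}.png',cv2.resize(p[140:320,200:460] if c=='side' else p[180:350,250:470],None,fx=3,fy=3,interpolation=cv2.INTER_CUBIC)[:,:,::-1])
    # anything 15..60 mm high on the left side
    m=(d>0)&(C[...,2]>0.02)&(C[...,2]<0.06)&(C[...,1]>0.2)&(C[...,0]>0.1)&(C[...,0]<1.0)
    print('left high px',m.sum(), np.round(C[m].mean(0),3) if m.any() else '')
E
python3 cab.py
```

```text
scene 0.92 [655.  36.] [385. 385.] 2.922762632369995 0.11888780523246989
  6378 [735.  40.] [225. 385.] 2.934731960296631
left high px 1357 [0.416 1.793 0.04 ]
side 0.62 [655.  35.] [389. 391.] 2.567429542541504 0.11854753170140447
  4638 [734.  38.] [227. 387.] 2.95704984664917
left high px 838 [0.509 1.474 0.038]
```

View pics/zoom_side.png

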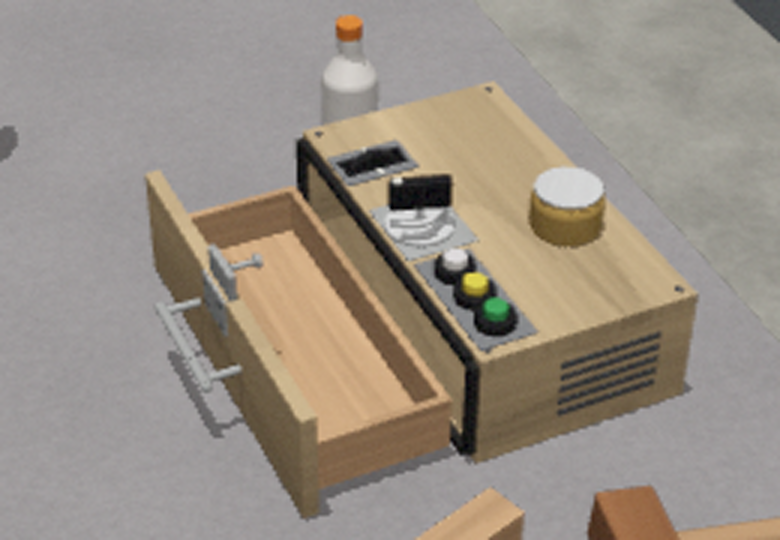

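View pics/zoom_scene.png

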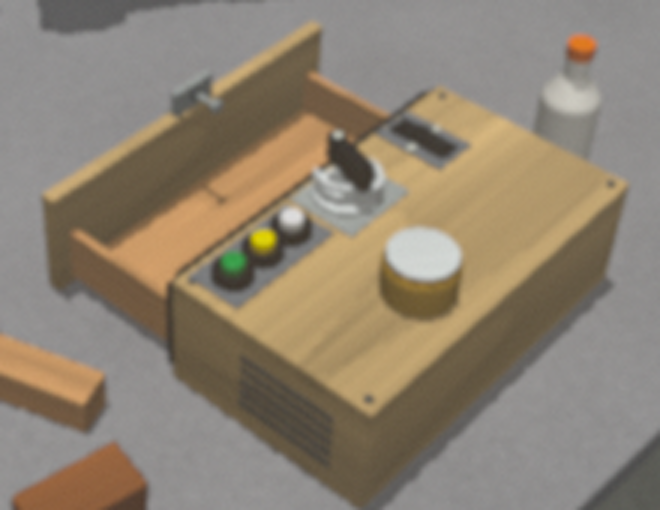

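```bash
cat >> h.py <<'E'
from scipy.spatial.transform import Rotation as R
def st():
    s=manip.get_state(); q=s['ee_rot']; M=R.from_quat([q[1],q[2],q[3],q[0]]).as_matrix()
    print('t',round(s['clock'],2),'pos',np.round(s['position'],4),'jaw',np.round(np.degrees(np.arctan2(M[1,2],M[0,2])),2),'tooly',np.round(M[:,1],3),'w',round(s['width'],4),'F',np.round(s['contact_force'],1),'q6',round(s['qpos'][5],2)); return s
def tops(c='side',lo=.034):
    p,d=get_image(c); C=cloud(c,d); out=[]
    for r in silhouettes('blank_1',c):
        m=cv2.erode(r['mask'].astype(np.uint8),np.ones((3,3)))>0
        P=C[r['mask']&(d>0)]
        if len(P)<30: continue
        zt=np.percentile(P[:,2],90); Q=P[P[:,2]>zt-.006]
        (cx,cy),(w,h),a=cv2.minAreaRect((Q[:,:2]*1000).astype(np.float32))
        if h>w: a+=90
        if a>90:a-=180
        out.append((cx,cy,w,h,a,zt)); print(c,round(r['score'],2),np.round(r['position']),np.round([cx,cy,w,h,a],1),'z',round(zt,3),np.median(p[r['mask']],0))
    return out
E
python3 - <<'E'
from h import *
st(); tops('side'); tops('scene')
E
```

```text
t 1.25 pos [0.2495 0.5181 0.2196] jaw 64.29 tooly [ 0.  0. -1.] w 0.0853 F [ 0.1 -0.1 -0.6] q6 -0.12
side 0.72 [289. 416.] [ 345.1 -444.9   43.6  110.2  -38.9] z 0.041 [192. 157. 120.]
side 0.68 [355. 323.] [ 578.2 -258.5  112.1   43.6   20.9] z 0.041 [191. 155. 118.]
side 0.65 [354. 379.] [ 509.7 -413.5  113.1   40.    67.6] z 0.041 [198. 162. 124.]
side 0.59 [301. 342.] [ 438.2 -267.5  111.6   43.7   12.6] z 0.041 [129.  53.  35.]
side 0.51 [338. 209.] [666.3  33.8  20.5  54.3  -6.8] z 0.171 [133. 131. 130.]
side 0.48 [388. 209.] [791.8 -13.7  63.5  60.4  71.3] z 0.165 [157. 132.  92.]
scene 0.92 [152. 297.] [ 347.7 -445.3   41.3  110.8  -38.4] z 0.04 [190. 145.  97.]
scene 0.89 [229. 283.] [ 440.9 -266.8  109.1   44.3   12.8] z 0.04 [110.  58.  45.]
scene 0.86 [266. 304.] [ 580.3 -257.   111.7   43.1   20.4] z 0.04 [169. 132.  97.]
scene 0.79 [197. 326.] [ 511.  -413.3  108.8   44.8   68.2] z 0.04 [175. 139.  96.]
```

>>> jog_arm(targets=[[0.085, [0.02, 0, 0.03], -0.17], [0.085, [0.03, -0.02, 0.03], -0.17], [0.085, [0.03, -0.03, 0.03], -0.17], [0.085, [0.03, -0.03, 0.02], -0.17], [0.085, [0.03, -0.03, 0.0], -0.17], [0.085, [0.03, -0.03, 0], -0.17], [0.085, [0, 0, 0], 0]])

```text
clock: 2.33
position: [0.4214, 0.3761, 0.3295]
ee_rot: [-0.524, 0.524, -0.475, 0.475]
contact_force: [-1.4, -0.2, 0.3]
width: 0.0849
```

Run:
```python
from h import *
st(); p,d=get_image('wrist'); save('w1',p)
```

```text
t 2.33 pos [0.4214 0.3761 0.3295] jaw 5.61 tooly [ 0.001 -0.001 -1.   ] w 0.0849 F [-1.4 -0.2  0.3] q6 0.51
```

View pics/w1.png

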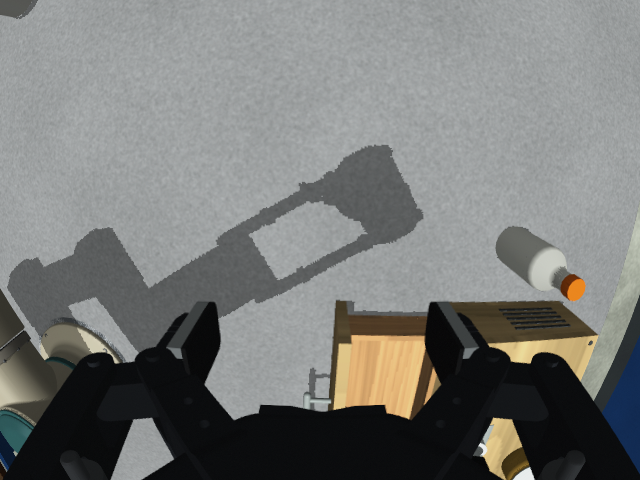

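The left side is clear: only the bottle at (540,260). Candidates for pale blank_2 in the side view are (355,323) at y=-0.258, (354,379) at y=-0.413 and (289,416) at y=-0.445. The leftmost is (355,323), and the crop shows it is pale. The dark red one at (301,342) is blank_4. I'll take red first.

>>> jog_arm(targets=[[0.085, [0.002, -0.055, 0], -0.16], [0.085, [0.002, -0.06, 0], -0.16], [0.085, [0.002, -0.06, 0], -0.16], [0.085, [0.002, -0.06, 0], -0.16], [0.085, [0.002, -0.06, 0], -0.16], [0.085, [0.002, -0.06, 0], -0.16], [0.085, [0.002, -0.06, 0], -0.16], [0.085, [0.002, -0.06, 0], -0.16], [0.085, [0.002, -0.06, 0], -0.16], [0.085, [0, -0.06, 0], 0]])

```text
clock: 3.62
position: [0.4379, -0.2176, 0.3298]
ee_rot: [0.083, -0.082, 0.702, -0.702]
contact_force: [1.3, -0.5, -0.0]
width: 0.0853
```

>>> jog_arm(targets=[[0.085, [0, -0.048, 0], 0], [0.085, [0, 0, -0.04], 0], [0.085, [0, 0, -0.04], 0], [0.085, [0, 0, -0.04], 0], [0.085, [0, 0, 0], 0]])

```text
clock: 4.25
position: [0.4361, -0.2624, 0.207]
ee_rot: [0.081, -0.084, 0.704, -0.7]
contact_force: [-0.6, 1.0, 0.1]
width: 0.0846
```

Run:
```python
from h import *
st(); p,d=get_image('wrist'); save('w2',p); tops('side')
```

```text
t 4.25 pos [ 0.4361 -0.2624  0.207 ] jaw -76.55 tooly [-0.005  0.005 -1.   ] w 0.0846 F [-0.6  1.   0.1] q6 0.66
side 0.87 [354. 324.] [ 579.4 -257.9  112.5   42.9   19.9] z 0.041 [147. 117.  89.]
side 0.8 [299. 342.] [ 438.  -267.4  111.4   44.2   12.5] z 0.041 [89. 36. 25.]
side 0.75 [356. 382.] [ 509.9 -413.7  114.1   39.4   68.1] z 0.041 [206.5 171.  131.5]
side 0.68 [290. 413.] [ 345.1 -445.1   42.9  111.   -38.3] z 0.041 [200. 164. 126.]
side 0.23 [351. 222.] [668.3 -40.8  25.3  18.6  64.7] z 0.142 [204.5 200.5 198.5]
```

View pics/w2.png

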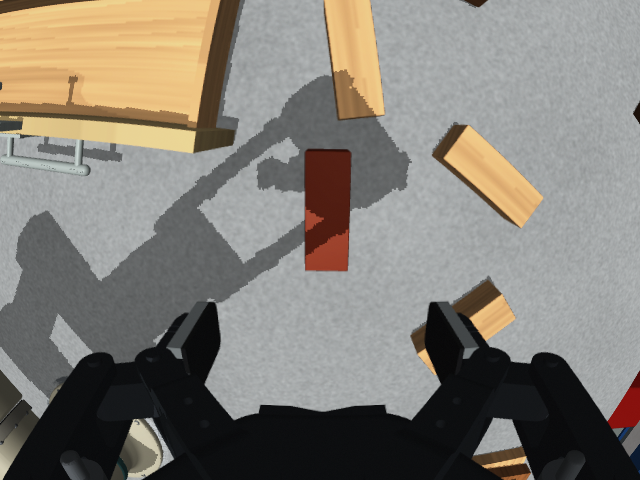

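>>> jog_arm(targets=[[0.085, [0.003, -0.005, -0.04], -0.01], [0.085, [0, 0, -0.05], 0], [0.085, [0, 0, -0.05], 0], [0.085, [0, 0, -0.042], 0], [0.085, [0, 0, 0], 0], [0.03, [0, 0, 0], 0], [0.03, [0, 0, 0], 0], [0.03, [0, 0, 0], 0], [0.03, [0, 0, 0], 0], [0.03, [0, 0, 0], 0]], force=60)

```text
clock: 5.65
position: [0.4406, -0.2699, 0.0279]
ee_rot: [-0.079, 0.079, -0.703, 0.703]
contact_force: [0.4, -1.1, 0.4]
width: 0.03
```

Run:
```python
from h import *
st()
```

```text
t 5.65 pos [ 0.4406 -0.2699  0.0279] jaw -77.23 tooly [ 0. -0. -1.] w 0.03 F [ 0.4 -1.1  0.4] q6 0.66
```

Run:
```python
from h import *
p,d=get_image('wrist'); save('w3',p); p,d=get_image('side'); save('s3',p[280:440,220:440]); tops('side')
```

```text
side 0.94 [352. 324.] [ 579.4 -258.3  112.    41.7   20.1] z 0.041 [195. 160. 121.]
side 0.8 [296. 344.] [ 437.9 -275.   109.1   48.     4.1] z 0.04 [78. 34. 24.]
side 0.71 [353. 380.] [ 509.5 -413.9  114.8   40.    67.6] z 0.041 [204. 168. 129.]
side 0.61 [291. 417.] [ 344.9 -445.2   42.9  110.9  -39. ] z 0.041 [198.  162.5 125. ]
```

View pics/w3.png

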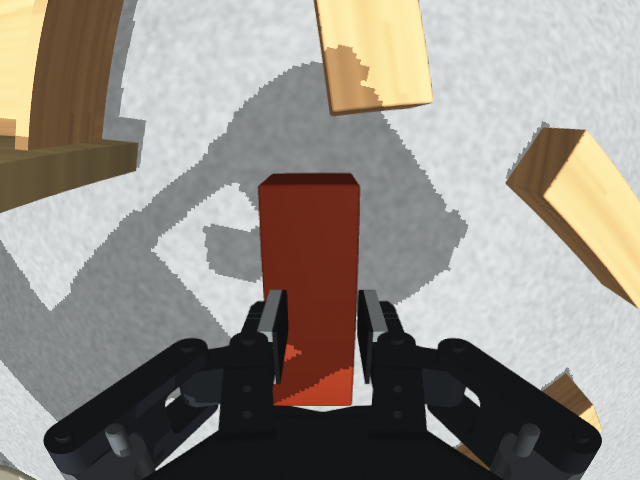

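View pics/s3.png

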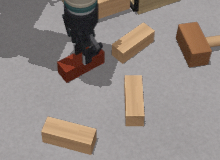

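>>> jog_arm(targets=[[0.0, [0, 0, 0], 0], [0.0, [0, 0, 0], 0], [0.0, [0, 0, 0], 0], [0.0, [0, 0, 0], 0]], force=60)

```text
clock: 6.35
position: [0.4411, -0.2702, 0.0284]
ee_rot: [-0.079, 0.078, -0.702, 0.703]
contact_force: [0.2, 0.7, 7.4]
width: -0.0002
```

Run:
```python
from h import *
st();p,d=get_image('wrist'); save('w4',p)
```

```text
t 6.35 pos [ 0.4411 -0.2702  0.0284] jaw -77.24 tooly [ 0.001 -0.001 -1.   ] w -0.0002 F [0.2 0.7 7.4] q6 0.66
```

View pics/w4.png

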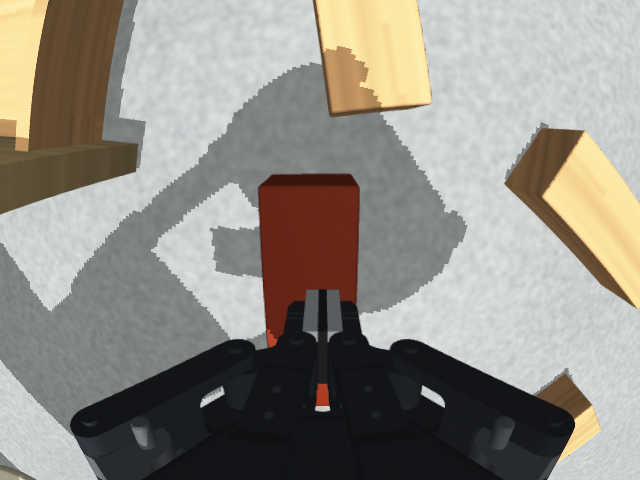

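```bash
cat >> h.py <<'E'
def wcloud(d,cm):
    K=np.array(cm['mtx']);T=np.array(cm['world_from_camera'])
    v,u=np.mgrid[:480,:640].astype(float); x=(u-K[0,2])/K[0,0]; y=(v-K[1,2])/K[1,1]; th=np.hypot(x,y); k=np.tan(th)/np.maximum(th,1e-9)
    P=np.stack([x*k*d,-y*k*d,-d],-1); return P@T[:3,:3].T+T[:3,3]
E
python3 - <<'E'
from h import *
st(); cm=camera_model('wrist'); p,d=get_image('wrist'); W=wcloud(d,cm)
print(np.round(cm['world_from_camera'],3).tolist())
for u,v in [(310,230),(350,200),(200,100),(320,310),(325,340),(300,350),(324,400),(370,70)]: print(u,v,p[v,u],round(d[v,u],3),np.round(W[v,u],3))
p,d=get_image('side'); C=cloud('side',d)
cv2.imwrite('pics/s4.png',cv2.resize(p[250:400,220:400],None,fx=4,fy=4,interpolation=cv2.INTER_CUBIC)[:,:,::-1]); np.save('pics/C.npy',C)
E
```

```text
t 6.4 pos [ 0.4411 -0.2702  0.0283] jaw -77.25 tooly [ 0.001 -0.001 -1.   ] w -0.0001 F [-0.2  1.   6.8] q6 0.66
[[0.221, 0.934, 0.282, 0.512], [-0.975, 0.211, 0.065, -0.254], [0.002, -0.289, 0.957, 0.182], [0.0, 0.0, 0.0, 1.0]]
310 230 [104  38  23] 0.148 [ 0.474 -0.258  0.039]
350 200 [106  39  25] 0.144 [ 0.489 -0.27   0.039]
200 100 [202 206 207] 0.171 [ 0.517 -0.19  -0.002]
320 310 [17 18 18] 0.133 [ 0.451 -0.267  0.062]
325 340 [31 32 33] 0.12 [ 0.448 -0.269  0.076]
300 350 [18 20 22] 0.106 [ 0.451 -0.261  0.09 ]
324 400 [169  60  35] 0.172 [ 0.391 -0.282  0.04 ]
370 70 [247 217 149] 0.129 [ 0.54  -0.266  0.04 ]
```

View pics/s4.png

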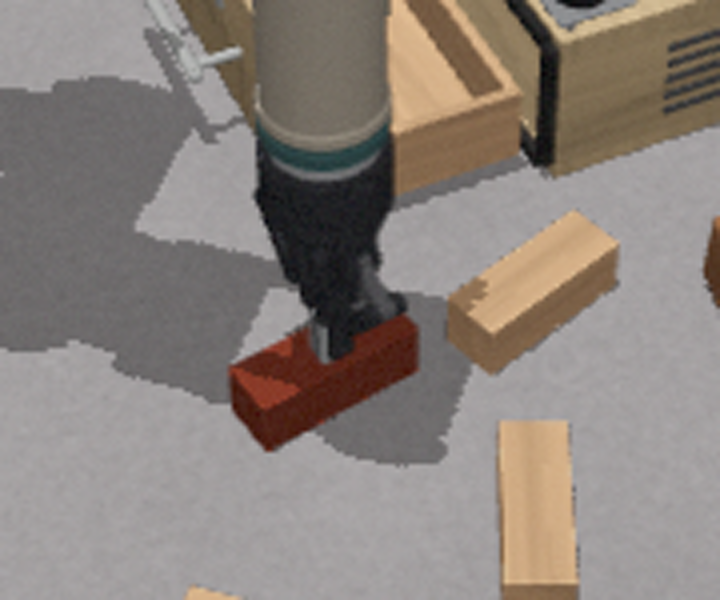

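Run:
```python
from h import *
st(); cm=camera_model('wrist'); p,d=get_image('wrist'); W=wcloud(d,cm)
for u in (312,335):
  for v in range(280,480,12): print(u,v,p[v,u],round(d[v,u],3),np.round(W[v,u],3))
```

```text
t 6.5 pos [ 0.4411 -0.2702  0.0284] jaw -77.24 tooly [ 0.001 -0.001 -1.   ] w -0.0002 F [0.4 1.5 6.4] q6 0.66
312 280 [103  38  23] 0.154 [ 0.453 -0.263  0.039]
312 292 [89 93 94] 0.148 [ 0.451 -0.264  0.046]
312 304 [90 94 95] 0.138 [ 0.451 -0.264  0.057]
312 316 [89 93 95] 0.13 [ 0.45  -0.264  0.065]
312 328 [90 94 95] 0.12 [ 0.451 -0.264  0.076]
312 340 [19 20 22] 0.112 [ 0.452 -0.264  0.084]
312 352 [18 20 22] 0.105 [ 0.452 -0.264  0.091]
312 364 [17 19 21] 0.102 [ 0.45  -0.265  0.094]
312 376 [25 27 31] 0.112 [ 0.44  -0.267  0.087]
312 388 [27 29 32] 0.113 [ 0.435 -0.268  0.087]
312 400 [19 20 22] 0.112 [ 0.432 -0.269  0.089]
312 412 [18 20 22] 0.083 [ 0.45  -0.265  0.115]
312 424 [19 20 22] 0.078 [ 0.45  -0.265  0.119]
312 436 [18 19 22] 0.074 [ 0.451 -0.265  0.124]
312 448 [17 19 22] 0.071 [ 0.45  -0.265  0.127]
312 460 [18 19 22] 0.067 [ 0.452 -0.265  0.131]
312 472 [18 20 22] 0.064 [ 0.451 -0.266  0.134]
335 280 [103  38  23] 0.155 [ 0.455 -0.272  0.038]
335 292 [90 93 95] 0.147 [ 0.453 -0.273  0.047]
335 304 [90 93 95] 0.138 [ 0.452 -0.272  0.057]
335 316 [90 93 95] 0.129 [ 0.452 -0.272  0.066]
335 328 [90 93 95] 0.121 [ 0.452 -0.272  0.075]
335 340 [18 20 22] 0.112 [ 0.453 -0.271  0.084]
335 352 [19 20 22] 0.104 [ 0.454 -0.271  0.091]
335 364 [18 20 22] 0.1 [ 0.453 -0.271  0.096]
335 376 [17 19 20] 0.095 [ 0.452 -0.271  0.101]
335 388 [21 22 25] 0.097 [ 0.448 -0.272  0.101]
335 400 [17 19 21] 0.111 [ 0.435 -0.276  0.09 ]
335 412 [18 20 22] 0.082 [ 0.452 -0.271  0.115]
335 424 [18 19 21] 0.078 [ 0.452 -0.27   0.12 ]
335 436 [17 19 21] 0.075 [ 0.451 -0.27   0.123]
335 448 [19 21 22] 0.072 [ 0.451 -0.271  0.126]
335 460 [19 20 22] 0.067 [ 0.452 -0.27   0.131]
335 472 [18 20 22] 0.064 [ 0.452 -0.27   0.134]
```

The fingertips are resting on top of the blank (tips at z≈0.042), while the reported TCP z of 0.028 would put them at 0.011. I'll lift, open, and measure the true tip height against the reading.

>>> jog_arm(targets=[[0.0, [0, 0, 0.04], 0], [0.0, [0, 0, 0.04], 0], [0.0, [0, 0, 0], 0]])

```text
clock: 6.92
position: [0.4425, -0.2715, 0.1104]
ee_rot: [-0.08, 0.077, -0.701, 0.704]
contact_force: [-0.1, 0.2, 0.2]
width: 0.0
```

```bash
cat > tip.py <<'E'
from h import *
s=st(); cm=camera_model('wrist'); p,d=get_image('wrist'); save('w_tip%d'%int(s['clock']*10),p); W=wcloud(d,cm)
P=W[(d>0)]; t=s['position']
q=s['ee_rot']; M=R.from_quat([q[1],q[2],q[3],q[0]]).as_matrix()
L=(P-t)@M   # tool coords x,y(along),z(jaw)
m=(np.abs(L[:,0])<.015)&(np.abs(L[:,2])<.06)&(L[:,1]<.05)&(L[:,1]>-.1)
print('tool y (ahead) percentiles of finger pts',np.round(np.percentile(L[m,1],[0,5,50,90,97,100]),3), 'max z jaw',np.round(np.percentile(L[m,2],[0,100]),3))
E
python3 tip.py; python3 -c "
from h import *
tops('side')"
```

```text
t 6.92 pos [ 0.4425 -0.2715  0.1104] jaw -77.23 tooly [ 0.005 -0.004 -1.   ] w 0.0 F [-0.1  0.2  0.2] q6 0.66
tool y (ahead) percentiles of finger pts [-0.1   -0.099 -0.08  -0.053 -0.03  -0.015] max z jaw [-0.06  0.06]
side 0.96 [352. 324.] [ 579.4 -256.7  113.    43.2   19.9] z 0.041 [153.  123.5 106.5]
side 0.93 [291. 414.] [ 344.6 -444.9   43.4  111.2  -38.5] z 0.041 [198. 163. 126.]
side 0.73 [353. 382.] [ 509.5 -413.9  113.6   40.    67.7] z 0.041 [204. 169. 130.]
side 0.58 [298. 342.] [ 438.2 -268.4  112.4   44.2   11.4] z 0.041 [88. 36. 25.]
side 0.23 [279. 255.] [459.9 -29.  486.2  56.1  83.9] z 0.115 [132.5 105.   80. ]
```

>>> jog_arm(targets=[[0.06, [0, 0, 0], 0], [0.06, [0, 0, 0], 0], [0.06, [0, 0, 0], 0], [0.06, [0, 0, 0], 0], [0.06, [0, 0, 0], 0]])

```text
clock: 7.7
position: [0.4405, -0.2699, 0.1076]
ee_rot: [-0.079, 0.079, -0.703, 0.703]
contact_force: [0.1, 0.1, 0.6]
width: 0.0599
```

```bash
python3 tip.py;python3 -c "
from h import *
tops('side')"
```

```text
t 7.7 pos [ 0.4405 -0.2699  0.1076] jaw -77.23 tooly [-0. -0. -1.] w 0.0599 F [0.1 0.1 0.6] q6 0.66
tool y (ahead) percentiles of finger pts [-0.1   -0.098 -0.075 -0.042 -0.027 -0.015] max z jaw [-0.06  0.06]
side 0.75 [287. 416.] [ 344.7 -445.1   43.3  110.3  -38.3] z 0.041 [198. 163. 126.]
side 0.74 [353. 321.] [ 578.2 -257.8  109.8   43.9   20.7] z 0.04 [150. 122.  93.]
side 0.67 [354. 382.] [ 509.7 -413.9  113.3   39.6   67.9] z 0.041 [204. 169. 130.]
side 0.65 [300. 344.] [ 437.6 -267.3  110.4   43.4   12.8] z 0.041 [88. 36. 25.]
```

>>> jog_arm(targets=[[0.075, [-0.001, 0.003, 0], 0], [0.075, [0, 0, -0.03], 0], [0.075, [0, 0, -0.03], 0], [0.075, [0, 0, -0.03], 0], [0.075, [0, 0, -0.01], 0], [0.075, [0, 0, -0.01], 0], [0.075, [0, 0, 0], 0]])

```text
clock: 8.72
position: [0.4396, -0.267, -0.0023]
ee_rot: [-0.079, 0.079, -0.703, 0.703]
contact_force: [-0.3, 0.3, -0.8]
width: 0.0752
```

>>> jog_arm(targets=[[0.02, [0, 0, 0], 0], [0.02, [0, 0, 0], 0], [0.02, [0, 0, 0], 0], [0.02, [0, 0, 0], 0], [0.02, [0, 0, 0], 0]], force=60)

```text
clock: 9.35
position: [0.4402, -0.2674, -0.0014]
ee_rot: [-0.079, 0.078, -0.702, 0.703]
contact_force: [-0.3, 0.3, 6.1]
width: 0.039
```

```bash
python3 tip.py; ls pics
```

```text
t 9.35 pos [ 0.4402 -0.2674 -0.0014] jaw -77.24 tooly [ 0.002 -0.001 -1.   ] w 0.039 F [-0.3  0.3  6.1] q6 0.67
tool y (ahead) percentiles of finger pts [-0.1   -0.097 -0.067 -0.001 -0.     0.002] max z jaw [-0.06  0.06]
C.npy
crop1.png
s3.png
s4.png
scene0.npy
scene0.png
side0.npy
side0.png
w1.png
w2.png
w3.png
w4.png
w_tip69.png
w_tip77.png
w_tip93.png
wrist0.npy
wrist0.png
zoom_scene.png
zoom_side.png
```

>>> jog_arm(targets=[[0.02, [0, 0, 0.02], 0], [0.02, [0, 0, 0.05], 0], [0.02, [0, 0, 0.05], 0], [0.02, [0, 0, 0.05], 0], [0.02, [0, 0, 0.05], 0], [0.02, [0, 0, 0], 0]])

```text
clock: 10.15
position: [0.4415, -0.2685, 0.2216]
ee_rot: [-0.081, 0.076, -0.7, 0.705]
contact_force: [1.1, 0.6, -1.7]
width: 0.0391
```

>>> jog_arm(targets=[[0.02, [0.01, 0.038, 0], 0.14], [0.02, [0.01, 0.038, 0], 0.14], [0.02, [0.01, 0.038, 0], 0.14], [0.02, [0.01, 0.038, 0], 0.14], [0.02, [0.01, 0.038, 0], 0.14], [0.02, [0.01, 0.038, 0], 0.14], [0.02, [0.01, 0.038, 0], 0.14], [0.02, [0.01, 0.038, 0], 0.14], [0.02, [0.01, 0.038, 0], 0.14], [0.02, [0.01, 0.04, 0], 0.14]])

```text
clock: 11.4
position: [0.5385, 0.1161, 0.2154]
ee_rot: [-0.513, 0.515, -0.486, 0.485]
contact_force: [0.6, -0.6, -1.2]
width: 0.0391
```

>>> jog_arm(targets=[[0.02, [0, 0, 0], 0], [0.02, [0, 0, 0], 0]])

```text
clock: 11.65
position: [0.5384, 0.1146, 0.216]
ee_rot: [-0.512, 0.514, -0.487, 0.486]
contact_force: [0.2, 0.1, -1.4]
width: 0.0391
```

Run:
```python
from h import *
s=st(); cm=camera_model('wrist'); p,d=get_image('wrist'); save('w5',p); W=wcloud(d,cm)
p,d=get_image('side'); save('s5',p)
C=cloud('side',d)
O=np.array([.6316,.0337]); xc=np.array([.9987,.0513]); yc=np.array([-.0513,.9987])
def cab(P): return np.c_[(P[:,:2]-O)@xc,(P[:,:2]-O)@yc,P[:,2]]
for n,Q in (('side',C),('wrist',W)):
    Q=cab(Q.reshape(-1,3)); 
    m=(abs(Q[:,2]-.022)<.005)&(Q[:,0]<0)&(Q[:,0]>-.2)&(abs(Q[:,1])<.17); print(n,'floor',m.sum(),np.round(np.percentile(Q[m],[1,50,99],axis=0),3).tolist())
    m=(abs(Q[:,2]-.118)<.004)&(Q[:,0]<-.1)&(Q[:,0]>-.22)&(abs(Q[:,1])<.2)&(abs(Q[:,1])>.05);print('board',m.sum(),np.round(np.percentile(Q[m],[1,50,99],axis=0),3).tolist())
```

```text
t 11.65 pos [0.5384 0.1146 0.216 ] jaw 2.96 tooly [-0.003 -0.001 -1.   ] w 0.0391 F [ 0.2  0.1 -1.4] q6 0.03
side floor 2003 [[-0.166, -0.168, 0.017], [-0.069, 0.004, 0.021], [-0.024, 0.167, 0.026]]
board 374 [[-0.167, -0.189, 0.114], [-0.159, -0.072, 0.117], [-0.15, 0.185, 0.121]]
wrist floor 8791 [[-0.152, -0.119, 0.019], [-0.087, 0.137, 0.021], [-0.026, 0.167, 0.026]]
board 4123 [[-0.166, 0.052, 0.115], [-0.158, 0.126, 0.117], [-0.151, 0.191, 0.119]]
```

View pics/w5.png

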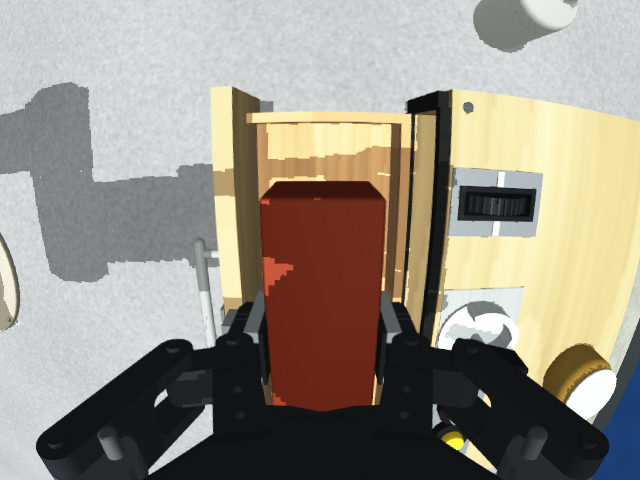

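View pics/s5.png

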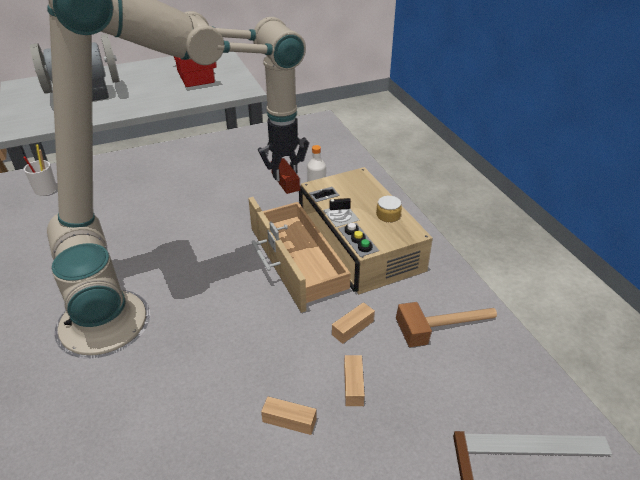

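>>> jog_arm(targets=[[0.02, [0, 0.005, -0.05], 0], [0.02, [0, 0, -0.05], 0], [0.02, [0, 0, -0.04], 0], [0.02, [0, 0, -0.03], 0], [0.02, [0, 0, -0.012], 0], [0.02, [0, 0, -0.008], 0], [0.02, [0, 0, 0], 0]])

```text
clock: 12.62
position: [0.54, 0.1198, 0.0281]
ee_rot: [0.513, -0.512, 0.487, -0.487]
contact_force: [0.1, 0.6, -1.9]
width: 0.0391
```

```bash
python3 tip.py
```

```text
t 12.62 pos [0.54   0.1198 0.0281] jaw 2.95 tooly [ 0.001  0.    -1.   ] w 0.0391 F [ 0.1  0.6 -1.9] q6 0.04
tool y (ahead) percentiles of finger pts [-0.1   -0.097 -0.067  0.007  0.007  0.009] max z jaw [-0.06  0.06]
```

>>> jog_arm(targets=[[0.02, [0, 0, -0.004], 0], [0.02, [0, 0, 0], 0], [0.06, [0, 0, 0], 0], [0.06, [0, 0, 0], 0], [0.06, [0, 0, 0], 0], [0.06, [0, 0, 0.03], 0], [0.06, [0, 0, 0.05], 0], [0.06, [0, 0, 0.05], 0], [0.06, [0, 0, 0.05], 0], [0.06, [0, 0, 0], 0]])

```text
clock: 13.92
position: [0.5419, 0.1204, 0.2082]
ee_rot: [0.515, -0.51, 0.485, -0.489]
contact_force: [-0.5, 1.3, 0.1]
width: 0.0598
```

Run:
```python
from h import *
st(); p,d=get_image('wrist'); save('w6',p); tops('side');
```

```text
t 13.93 pos [0.5419 0.1204 0.2082] jaw 2.99 tooly [ 0.009  0.001 -1.   ] w 0.0598 F [-0.5  1.3  0.1] q6 0.04
side 0.95 [290. 416.] [ 344.8 -444.9   44.5  110.9  -38.3] z 0.041 [193. 157. 120.]
side 0.82 [355. 381.] [ 509.6 -413.9  114.2   39.9   67.8] z 0.041 [199. 163. 125.]
side 0.72 [352. 325.] [ 577.7 -257.4  109.6   43.4   21. ] z 0.041 [193. 157. 120.]
side 0.58 [288. 232.] [527.1  80.1 183.7  72.2  72.5] z 0.063 [88. 38. 27.]
```

View pics/w6.png

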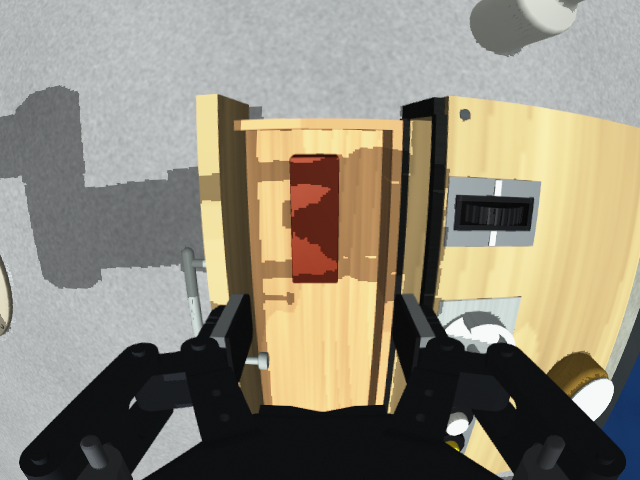

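Red lies flat in the drawer at (315,218). Next is the pale blank.

>>> jog_arm(targets=[[0.075, [0.004, -0.038, 0], -0.127], [0.075, [0.004, -0.038, 0], -0.127], [0.075, [0.004, -0.038, 0], -0.127], [0.075, [0.004, -0.038, 0], -0.127], [0.075, [0.004, -0.038, 0], -0.127], [0.075, [0.004, -0.038, 0], -0.127], [0.075, [0.004, -0.038, 0], -0.127], [0.075, [0.004, -0.038, 0], -0.127], [0.075, [0.004, -0.038, 0], -0.127], [0.075, [0.003, -0.036, 0], -0.125]])

```text
clock: 15.32
position: [0.5774, -0.2586, 0.2009]
ee_rot: [0.122, -0.125, 0.697, -0.695]
contact_force: [0.8, 0.2, -0.1]
width: 0.0751
```

>>> jog_arm(targets=[[0.075, [0, 0, 0], 0], [0.075, [0, 0, 0], 0]])

```text
clock: 15.58
position: [0.5775, -0.2569, 0.2018]
ee_rot: [0.124, -0.126, 0.697, -0.695]
contact_force: [0.9, -0.5, -0.4]
width: 0.0749
```

Run:
```python
from h import *
st(); p,d=get_image('wrist'); save('w7',p); tops('side'); tops('scene')
```

```text
t 15.57 pos [ 0.5775 -0.2569  0.2018] jaw -69.64 tooly [-0.003  0.003 -1.   ] w 0.0749 F [ 0.9 -0.5 -0.4] q6 0.69
side 0.91 [290. 233.] [534.5  92.5 161.2  60.9  78.8] z 0.063 [138.  58.  39.]
side 0.9 [351. 381.] [ 510.1 -413.3  113.    40.1   67.3] z 0.041 [205. 169. 131.]
side 0.79 [351. 322.] [ 578.5 -257.8  114.1   43.    20.5] z 0.041 [139. 110.  83.]
side 0.66 [288. 416.] [ 344.8 -445.    44.2  110.5  -38.7] z 0.041 [199. 164. 127.]
scene 0.95 [153. 295.] [ 346.4 -444.9   41.1  114.5  -38.1] z 0.04 [193. 148.  99.]
scene 0.87 [268. 307.] [ 579.9 -256.8  111.5   43.2   20. ] z 0.04 [125.  98.  71.]
scene 0.71 [195. 327.] [ 510.8 -413.   109.4   45.7   66.9] z 0.04 [178. 142.  98.]
scene 0.57 [345. 232.] [556.8  74.3  69.1 205.8 -64.6] z 0.063 [124.  64.  48.]
scene 0.57 [327. 269.] [ 674.2 -115.    18.3   22.1  -67.8] z 0.143 [ 60. 134.  65.]
```

View pics/w7.png

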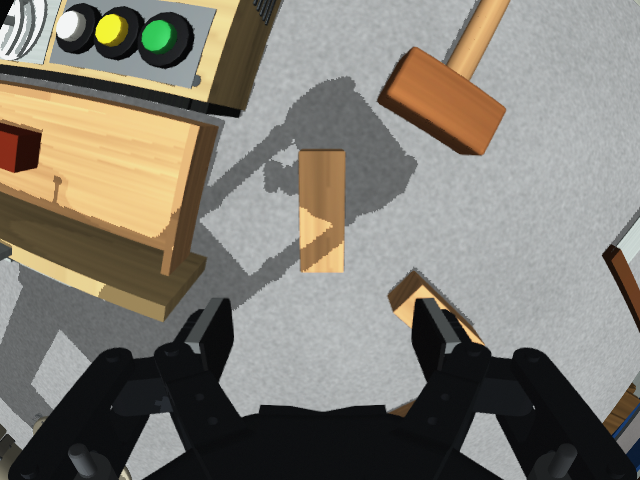

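>>> jog_arm(targets=[[0.075, [0.001, -0.001, -0.04], 0], [0.075, [0, 0, -0.05], 0], [0.075, [0, 0, -0.05], 0], [0.075, [0, 0, -0.04], 0], [0.075, [0, 0, -0.021], 0], [0.075, [0, 0, 0], 0], [0.02, [0, 0, 0], 0], [0.02, [0, 0, 0], 0], [0.02, [0, 0, 0], 0], [0.02, [0, 0, 0], 0]], force=60)

```text
clock: 17.08
position: [0.5807, -0.2595, 0.0045]
ee_rot: [-0.126, 0.124, -0.695, 0.697]
contact_force: [0.4, 1.2, 6.2]
width: 0.0386
```

>>> jog_arm(targets=[[0.02, [0, 0, 0], 0], [0.02, [0, 0, 0.02], 0], [0.02, [0, 0, 0.05], 0], [0.02, [0, 0, 0.05], 0], [0.02, [0, 0, 0.05], 0], [0.02, [0, 0, 0.05], 0], [0.02, [0, 0, 0], 0]])

```text
clock: 17.95
position: [0.5817, -0.2602, 0.228]
ee_rot: [-0.128, 0.122, -0.694, 0.698]
contact_force: [0.1, -1.8, -1.6]
width: 0.039
```

Run:
```python
from h import *
st(); p,d=get_image('wrist'); save('w8',p)
```

```text
t 17.95 pos [ 0.5817 -0.2602  0.228 ] jaw -69.67 tooly [ 0.009 -0.005 -1.   ] w 0.039 F [ 0.1 -1.8 -1.6] q6 0.69
```

View pics/w8.png

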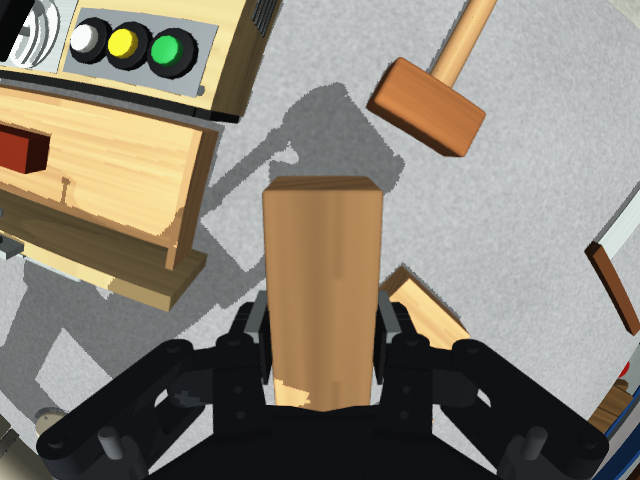

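>>> jog_arm(targets=[[0.02, [-0.004, 0.024, 0], 0.159], [0.02, [-0.004, 0.024, 0], 0.159], [0.02, [-0.004, 0.024, 0], 0.159], [0.02, [-0.004, 0.024, 0], 0.159], [0.02, [-0.004, 0.024, 0], 0.159], [0.02, [-0.004, 0.024, 0], 0.159], [0.02, [-0.004, 0.024, 0], 0.159], [0.02, [-0.004, 0.024, 0], 0.154], [0.02, [0, 0, 0], 0], [0.02, [0, 0, 0], 0]])

```text
clock: 19.25
position: [0.547, -0.0673, 0.2214]
ee_rot: [-0.512, 0.513, -0.488, 0.487]
contact_force: [-0.3, 0.6, -1.1]
width: 0.0388
```

```bash
cat >> h.py <<'E'
O=np.array([.6316,.0337]); xc=np.array([.9987,.0513]); yc=np.array([-.0513,.9987])
def cab1(p): d=np.asarray(p)[:2]-O; return np.round([d@xc,d@yc],4)
def w_of(x,y): return np.round(O+x*xc+y*yc,4)
E
python3 - <<'E'
from h import *
s=st(); print(cab1(s['position'])); p,d=get_image('wrist'); save('w9',p)
E
```

```text
t 19.25 pos [ 0.547  -0.0673  0.2214] jaw 2.85 tooly [-0.002 -0.    -1.   ] w 0.0388 F [-0.3  0.6 -1.1] q6 -0.3
[-0.0897 -0.0965]
```

View pics/w9.png

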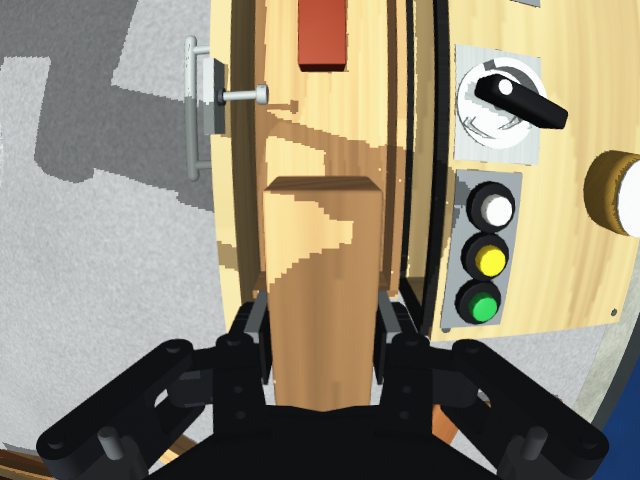

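>>> jog_arm(targets=[[0.02, [0.002, -0.001, -0.05], 0], [0.02, [0, 0, -0.05], 0], [0.02, [0, 0, -0.04], 0], [0.02, [0, 0, -0.03], 0], [0.02, [0, 0, -0.014], 0], [0.02, [0, 0, -0.009], 0], [0.02, [0, 0, 0], 0]])

```text
clock: 20.18
position: [0.5498, -0.0682, 0.0298]
ee_rot: [0.513, -0.512, 0.487, -0.487]
contact_force: [0.5, -0.3, -0.3]
width: 0.0392
```

Run:
```python
from h import *
s=st(); print(cab1(s['position']))
```

```text
t 20.18 pos [ 0.5498 -0.0682  0.0298] jaw 2.9 tooly [ 0. -0. -1.] w 0.0392 F [ 0.5 -0.3 -0.3] q6 -0.3
[-0.0869 -0.0976]
```

>>> jog_arm(targets=[[0.02, [0, 0, -0.003], 0], [0.02, [0, 0, 0], 0], [0.06, [0, 0, 0], 0], [0.06, [0, 0, 0], 0], [0.06, [0, 0, 0], 0], [0.06, [0, 0, 0.03], 0], [0.06, [0, 0, 0.05], 0], [0.06, [0, 0, 0.05], 0], [0.06, [0, 0, 0.05], 0], [0.06, [0, 0, 0], 0]])

```text
clock: 21.42
position: [0.5523, -0.0686, 0.2114]
ee_rot: [0.514, -0.511, 0.484, -0.49]
contact_force: [0.3, 0.0, -0.5]
width: 0.0604
```

```bash
cat > cam.py <<'E'
from h import *
s=st(); cm=camera_model('wrist'); p,d=get_image('wrist'); save('w10_%d'%int(s['clock']*10),p); W=wcloud(d,cm)
X=(W[...,:2]-O)@xc; Y=(W[...,:2]-O)@yc; Z=W[...,2]
m=(d>0)&(abs(X-.036)<.05)&(abs(Y)<.05)&(Z>.165)&(Z<.185)
print('wing px',m.sum())
if m.sum()>30:
    q=(np.c_[X[m],Y[m]]*1000).astype(np.float32); r=cv2.minAreaRect(q); print('wing rect cab',r, 'z',np.median(Z[m]))
    v=p[m].astype(int); w=v.min(1)>140
    if w.any(): print('dot cab',np.round(q[w].mean(0),1),w.sum())
side,ds=get_image('side'); cv2.imwrite('pics/sd%d.png'%int(s['clock']*10),cv2.resize(side[140:320,200:460],None,fx=3,fy=3,interpolation=cv2.INTER_CUBIC)[:,:,::-1])
C=cloud('side',ds)
X=(C[...,:2]-O)@xc; Y=(C[...,:2]-O)@yc; Z=C[...,2]
m=(ds>0)&(abs(X-.036)<.05)&(abs(Y)<.05)&(Z>.168)&(Z<.185)
print('side wing px',m.sum())
if m.sum()>8: print('side wing rect',cv2.minAreaRect((np.c_[X[m],Y[m]]*1000).astype(np.float32)))
E
python3 cam.py; python3 -c "
from h import *
tops('side')"
```

```text
t 21.43 pos [ 0.5523 -0.0686  0.2114] jaw 2.93 tooly [ 0.01  -0.002 -1.   ] w 0.0604 F [ 0.3  0.  -0.5] q6 -0.3
wing px 2145
wing rect cab ((34.59828567504883, 2.425905227661133), (14.58030891418457, 58.329280853271484), 72.8326416015625) z 0.17262830256329983
dot cab [15.3  8.8] 191
side wing px 68
side wing rect ((36.79623794555664, -1.1092529296875), (20.09674072265625, 50.784324645996094), 76.57431030273438)
side 0.82 [313. 270.] [549.4 -72.9  41.9 109.  -86.9] z 0.063 [144. 114.  84.]
side 0.82 [288. 233.] [533.4  95.1 157.3  63.3  77.6] z 0.063 [134.  56.  37.]
side 0.72 [288. 416.] [ 345.4 -445.1   43.   110.   -37.9] z 0.041 [196. 161. 123.]
side 0.57 [353. 379.] [ 509.4 -414.5  111.1   40.    67.2] z 0.041 [202. 166. 128.]
side 0.33 [296. 253.] [484.5  25.8  49.6 383.3 -86.3] z 0.115 [129. 103.  78.]
```

```bash
ls pics | grep -E "w10|sd"
```

```text
sd214.png
w10_214.png
```

View pics/w10_214.png

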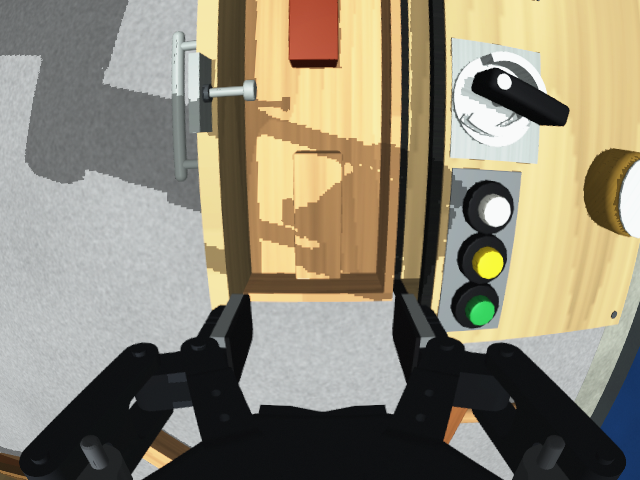

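View pics/sd214.png

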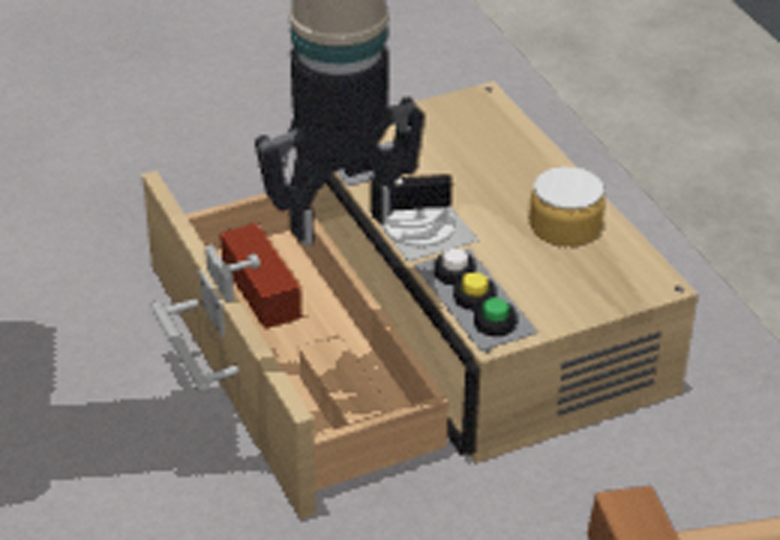

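>>> jog_arm(targets=[[0.0, [-0.03, 0.036, 0], 0], [0.0, [-0.03, 0.036, 0], 0], [0.0, [-0.03, 0.036, 0], 0], [0.0, [-0.03, 0.036, 0], 0], [0.0, [-0.026, 0.037, 0], 0], [0.0, [0, 0, -0.04], 0], [0.0, [0, 0, -0.04], 0], [0.0, [0, 0, -0.04], 0], [0.0, [0, 0, -0.01], 0], [0.0, [0, 0, 0], 0]])

```text
clock: 22.88
position: [0.403, 0.113, 0.076]
ee_rot: [-0.512, 0.513, -0.488, 0.487]
contact_force: [0.3, -0.7, 0.5]
width: -0.0001
```

Run:
```python
from h import *
s=st(); print(cab1(s['position'])); p,d=get_image('wrist'); save('w11',p)
p,d=get_image('side'); save('s11',p[150:330,180:460])
```

```text
t 22.88 pos [0.403 0.113 0.076] jaw 2.92 tooly [-0.002 -0.    -1.   ] w -0.0001 F [ 0.3 -0.7  0.5] q6 0.06
[-0.2242  0.0909]
```

View pics/w11.png

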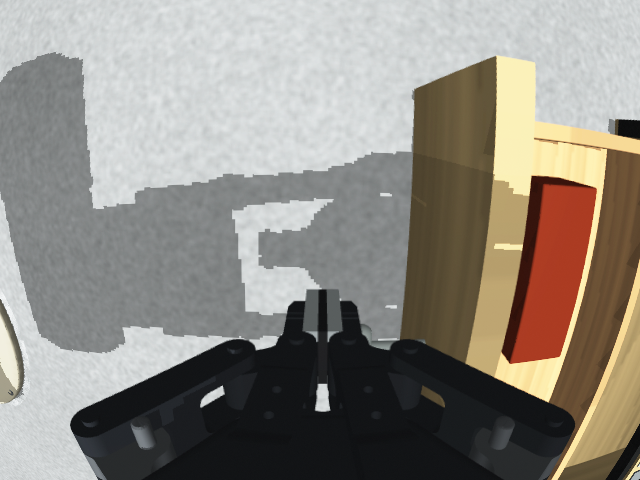

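View pics/s11.png

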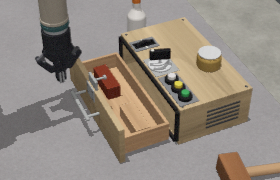

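Run:
```python
from h import *
s=st(); cm=camera_model('wrist'); p,d=get_image('wrist'); W=wcloud(d,cm)
for u,v in [(410,350),(400,365),(440,360),(500,390),(560,410),(380,345),(350,310),(355,335)]: 
    w=W[v,u]; print((u,v),p[v,u],np.round(w,3),cab1(w)-cab1(s['position']))
```

```text
t 22.98 pos [0.4046 0.1131 0.0775] jaw 2.92 tooly [ 0.002  0.    -1.   ] w 0.0 F [ 0.4 -0.6 -0. ] q6 0.06
(410, 350) [29 32 35] [0.429 0.127 0.141] [0.0254 0.0128]
(400, 365) [24 27 29] [0.426 0.124 0.144] [0.022 0.01 ]
(440, 360) [18 19 21] [0.437 0.127 0.146] [0.0333 0.0123]
(500, 390) [19 20 22] [0.449 0.128 0.163] [0.0455 0.0127]
(560, 410) [17 18 20] [0.463 0.128 0.173] [0.0593 0.0118]
(380, 345) [140 149 146] [0.437 0.08  0.064] [ 0.0304 -0.0349]
(350, 310) [18 20 22] [0.414 0.121 0.103] [0.0103 0.0072]
(355, 335) [18 20 22] [0.413 0.128 0.133] [0.0096 0.0139]
```

>>> jog_arm(targets=[[0.0, [0.02, 0.001, 0], 0], [0.0, [0.02, 0.001, 0], 0], [0.0, [0.008, 0.0005, 0], 0], [0.0, [0.008, 0.0005, 0], 0], [0.0, [0.01, 0.0005, 0], 0], [0.0, [0.012, 0.0005, 0], 0], [0.0, [0.012, 0.0005, 0], 0], [0.0, [0.012, 0.0005, 0], 0], [0.0, [0.012, 0.0005, 0], 0], [0.0, [0, 0, 0], 0]])

```text
clock: 24.28
position: [0.5196, 0.1185, 0.0766]
ee_rot: [0.513, -0.512, 0.486, -0.488]
contact_force: [0.4, 0.6, 0.3]
width: 0.0002
```

```bash
cat > drw.py <<'E'
from h import *
s=st(); print('tcp cab',cab1(s['position']))
for c in ['side','scene']:
    p,d=get_image(c); C=cloud(c,d); X=(C[...,:2]-O)@xc; Y=(C[...,:2]-O)@yc; Z=C[...,2]
    m=(d>0)&(abs(Z-.117)<.005)&(X<-.004)&(X>-.2)&(abs(Y)<.185)&(abs(Y)>.06)
    ys=Y[m]; xs=X[m]
    for lo,hi in ((-.185,-.06),(.12,.185)):
        k=(ys>lo)&(ys<hi)
        if k.sum()>5: print(c,lo,k.sum(),'x pct',np.round(np.percentile(xs[k],[2,50,98]),4))
    cv2.imwrite('pics/%s_d%d.png'%(c,int(s['clock']*10)),cv2.resize(p[140:320,200:460],None,fx=3,fy=3,interpolation=cv2.INTER_CUBIC)[:,:,::-1])
print(int(s['clock']*10))
E
python3 drw.py
```

```text
t 24.27 pos [0.5196 0.1185 0.0766] jaw 2.92 tooly [ 0.002 -0.    -1.   ] w 0.0002 F [0.4 0.6 0.3] q6 0.04
tcp cab [-0.1075  0.0904]
side -0.185 280 x pct [-0.0898 -0.08   -0.005 ]
side 0.12 24 x pct [-0.0104 -0.0075 -0.0047]
scene -0.185 259 x pct [-0.0891 -0.078  -0.0044]
scene 0.12 98 x pct [-0.0888 -0.0785 -0.0043]
242
```

>>> jog_arm(targets=[[0.0, [0.01, 0.0005, 0], 0], [0.0, [0.012, 0.0005, 0], 0], [0.0, [0.012, 0.0005, 0], 0], [0.0, [0.01, 0.0005, 0], 0], [0.0, [0.008, 0.0005, 0], 0], [0.0, [0.006, 0.0005, 0], 0], [0.0, [0.004, 0, 0], 0], [0.0, [0, 0, 0], 0]])

```text
clock: 25.38
position: [0.5805, 0.1216, 0.0769]
ee_rot: [0.513, -0.512, 0.487, -0.488]
contact_force: [0.0, -0.7, 0.4]
width: -0.0001
```

```bash
python3 drw.py
```

```text
t 25.38 pos [0.5805 0.1216 0.0769] jaw 2.92 tooly [ 0.002  0.    -1.   ] w -0.0001 F [ 0.  -0.7  0.4] q6 0.04
tcp cab [-0.0465  0.0904]
side -0.185 267 x pct [-0.0333 -0.0232 -0.0044]
scene -0.185 268 x pct [-0.0333 -0.0211 -0.0045]
scene 0.12 89 x pct [-0.0301 -0.019  -0.0047]
253
```

>>> jog_arm(targets=[[0.0, [0.003, 0, 0], 0], [0.0, [0.003, 0, 0], 0], [0.0, [0.003, 0.0005, 0], 0], [0.0, [0, 0, 0], 0]])

```text
clock: 25.98
position: [0.5892, 0.122, 0.0766]
ee_rot: [0.513, -0.512, 0.487, -0.487]
contact_force: [-0.2, 0.7, -0.5]
width: 0.0
```

>>> jog_arm(targets=[[0.0, [0.002, 0, 0], 0], [0.0, [0, 0, 0], 0], [0.0, [0, 0, 0], 0]])

```text
clock: 26.35
position: [0.5898, 0.1221, 0.0765]
ee_rot: [-0.512, 0.513, -0.487, 0.487]
contact_force: [-3.4, 0.0, 1.5]
width: 0.0
```

```bash
python3 drw.py
```

```text
t 26.35 pos [0.5898 0.1221 0.0765] jaw 2.93 tooly [-0.001 -0.    -1.   ] w 0.0 F [-3.4  0.   1.5] q6 0.04
tcp cab [-0.0372  0.0904]
side -0.185 248 x pct [-0.0242 -0.0147 -0.0044]
scene -0.185 237 x pct [-0.0236 -0.0138 -0.0043]
scene 0.12 71 x pct [-0.0217 -0.0109 -0.0045]
263
```

>>> jog_arm(targets=[[0.0, [0.002, 0, 0], 0], [0.0, [0.002, 0, 0], 0], [0.0, [0.0, 0, 0], 0], [0.0, [0.0, 0, 0], 0]])

```text
clock: 26.95
position: [0.5929, 0.1222, 0.0765]
ee_rot: [-0.512, 0.513, -0.488, 0.486]
contact_force: [-5.7, 1.1, 3.6]
width: -0.0001
```

```bash
python3 drw.py
```

```text
t 26.95 pos [0.5929 0.1222 0.0765] jaw 2.92 tooly [-0.003  0.    -1.   ] w -0.0001 F [-5.7  1.1  3.6] q6 0.04
tcp cab [-0.0341  0.0904]
side -0.185 213 x pct [-0.0212 -0.0135 -0.0045]
scene -0.185 198 x pct [-0.0208 -0.012  -0.0044]
scene 0.12 48 x pct [-0.0199 -0.0088 -0.0041]
269
```

```bash
ls -t pics | head -3
```

```text
scene_d269.png
side_d269.png
scene_d263.png
```

>>> jog_arm(targets=[[0.0, [-0.02, 0, 0], 0], [0.0, [-0.02, 0, 0.03], 0], [0.0, [0, 0, 0.06], 0], [0.04, [0, 0, 0.06], 0.15], [0.04, [0.0, 0, 0], 0.16], [0.04, [0, 0, 0], 0.16], [0.04, [0, 0, 0], 0.16], [0.04, [0, 0, 0], 0.16], [0.04, [0, 0, 0], 0.16]])

```text
clock: 28.18
position: [0.5562, 0.122, 0.2269]
ee_rot: [0.68, -0.679, 0.196, -0.198]
contact_force: [-1.0, -0.3, 0.6]
width: 0.0403
```

```bash
python3 cam.py; python3 drw.py; python3 -c "
from h import *
print(w_of(.0355,.001))"
```

```text
t 28.18 pos [0.5562 0.122  0.2269] jaw 57.65 tooly [ 0.004  0.    -1.   ] w 0.0403 F [-1.  -0.3  0.6] q6 -0.91
wing px 260
wing rect cab ((14.06248664855957, 13.0559663772583), (20.105308532714844, 11.290590286254883), 25.4865665435791) z 0.17098411012608147
dot cab [12.9 11.3] 18
side wing px 81
side wing rect ((35.34482192993164, -0.8409786224365234), (19.705123901367188, 56.201866149902344), 74.38140106201172)
t 28.27 pos [0.5559 0.122  0.2269] jaw 57.33 tooly [ 0.003  0.    -1.   ] w 0.0399 F [-0.5  0.1 -0.7] q6 -0.91
tcp cab [-0.0711  0.0921]
side -0.185 264 x pct [-0.0272 -0.0171 -0.005 ]
side 0.12 88 x pct [-0.0267 -0.0174 -0.0048]
scene -0.185 262 x pct [-0.0272 -0.0157 -0.0051]
scene 0.12 93 x pct [-0.0261 -0.0153 -0.0049]
282
[0.667  0.0365]
```

View pics/side_d282.png

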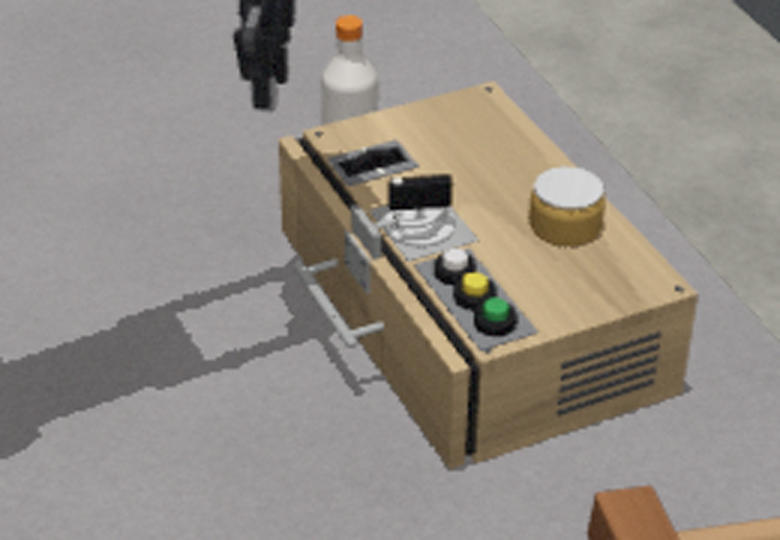

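The drawer stands at its seal, with the front board close against the black seal. Now to the cam.

>>> jog_arm(targets=[[0.05, [0.028, -0.021, 0.01], 0.16], [0.05, [0.028, -0.021, 0.0], 0.16], [0.05, [0.028, -0.022, 0], 0], [0.05, [0.027, -0.0215, 0], 0], [0.05, [0, 0, 0], 0], [0.05, [0, 0, 0], 0]])

```text
clock: 29.12
position: [0.6652, 0.0369, 0.2363]
ee_rot: [0.702, -0.701, 0.089, -0.088]
contact_force: [-0.9, 0.4, -0.0]
width: 0.0503
```

```bash
python3 cam.py; ls -t pics|head -2
```

```text
t 29.12 pos [0.6652 0.0369 0.2363] jaw 75.62 tooly [-0.001  0.001 -1.   ] w 0.0503 F [-0.9  0.4 -0. ] q6 -1.37
wing px 1937
wing rect cab ((34.63929748535156, 2.8585281372070312), (13.60916805267334, 56.86173629760742), 72.36798858642578) z 0.17288192974357608
dot cab [15.   8.9] 182
side wing px 85
side wing rect ((34.38167190551758, -3.317413330078125), (22.096817016601562, 55.28245544433594), 67.46347045898438)
sd291.png
w10_291.png
```

View pics/w10_291.png

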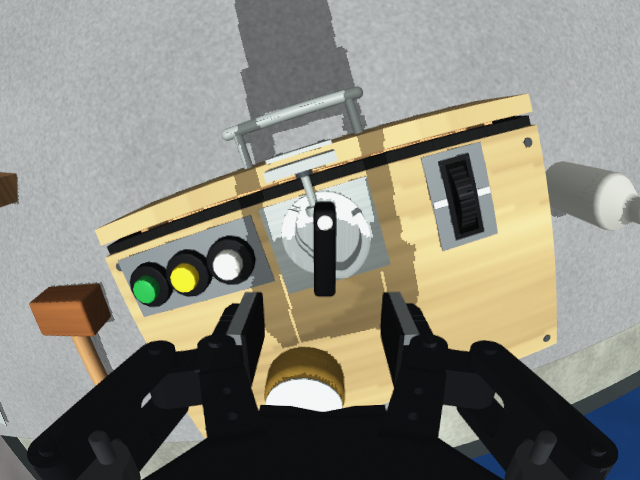

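>>> jog_arm(targets=[[0.05, [0.001, 0.001, -0.04], 0], [0.05, [0, 0, -0.04], 0], [0.05, [0, 0, -0.018], 0], [0.05, [0, 0, 0], 0], [0.0, [0, 0, 0], 0], [0.0, [0, 0, 0], 0], [0.0, [0, 0, 0], 0], [0.0, [0, 0, 0], 0]], force=50)

```text
clock: 30.22
position: [0.6673, 0.0378, 0.1404]
ee_rot: [0.702, -0.701, 0.087, -0.089]
contact_force: [-0.7, 1.1, 5.9]
width: 0.0131
```

```bash
python3 -c "
from h import *
s=st();print(s['moment'])"
```

```text
t 30.23 pos [0.6673 0.0378 0.1404] jaw 75.68 tooly [ 0.003  0.    -1.   ] w 0.0131 F [-0.7  1.1  5.9] q6 -1.37
[ 0.07649205  0.11642281 -0.01754634]
```

>>> jog_arm(targets=[[0.0, [0, 0, 0.002], -0.1], [0.0, [0, 0, 0], -0.12], [0.0, [0, 0, 0], -0.12], [0.0, [0, 0, 0], -0.12], [0.0, [0, 0, 0], -0.12], [0.0, [0, 0, 0], -0.12], [0.0, [0, 0, 0], -0.12], [0.0, [0, 0, 0], -0.12], [0.0, [0, 0, 0], -0.12]])

```text
clock: 31.35
position: [0.6671, 0.0375, 0.1405]
ee_rot: [0.56, -0.56, 0.431, -0.432]
contact_force: [1.0, 0.4, -0.6]
width: 0.0133
```

```bash
python3 -c "
from h import *
s=st();print(s['moment'])"; python3 drw.py
```

```text
t 31.35 pos [0.6671 0.0375 0.1405] jaw 14.76 tooly [ 0.001 -0.    -1.   ] w 0.0133 F [ 1.   0.4 -0.6] q6 -0.31
[-0.00405132 -0.22788551  0.22014663]
t 31.35 pos [0.6671 0.0375 0.1405] jaw 14.76 tooly [ 0.001 -0.    -1.   ] w 0.0133 F [ 1.   0.4 -0.6] q6 -0.31
tcp cab [0.0356 0.002 ]
side -0.185 230 x pct [-0.023  -0.0146 -0.0048]
side 0.12 81 x pct [-0.0233 -0.0141 -0.005 ]
scene -0.185 223 x pct [-0.0224 -0.013  -0.0044]
scene 0.12 47 x pct [-0.0212 -0.0135 -0.0053]
313
```

>>> jog_arm(targets=[[0.0, [0, 0, 0], -0.12], [0.0, [0, 0, 0], -0.12], [0.0, [0, 0, 0], -0.12], [0.0, [0, 0, 0], -0.12], [0.0, [0, 0, 0], -0.12], [0.0, [0, 0, 0], -0.12], [0.0, [0, 0, 0], -0.12], [0.0, [0, 0, 0], -0.12], [0.0, [0, 0, 0], -0.12], [0.0, [0, 0, 0], -0.12]])

```text
clock: 32.7
position: [0.6668, 0.0376, 0.1405]
ee_rot: [-0.219, 0.219, -0.672, 0.672]
contact_force: [0.8, 0.5, -0.8]
width: 0.0129
```

```bash
python3 -c "
from h import *
s=st();print(s['moment'])"; python3 drw.py
```

```text
t 32.7 pos [0.6668 0.0376 0.1405] jaw -53.87 tooly [ 0. -0. -1.] w 0.0129 F [ 0.8  0.5 -0.8] q6 0.89
[ 0.01661625 -0.16381405  0.1197694 ]
t 32.7 pos [0.6668 0.0376 0.1405] jaw -53.87 tooly [ 0. -0. -1.] w 0.0129 F [ 0.8  0.5 -0.8] q6 0.89
tcp cab [0.0353 0.0021]
side -0.185 183 x pct [-0.0179 -0.0117 -0.0042]
side 0.12 58 x pct [-0.0174 -0.0108 -0.0046]
scene -0.185 158 x pct [-0.0174 -0.0107 -0.0045]
scene 0.12 56 x pct [-0.0167 -0.0097 -0.0047]
327
```

>>> jog_arm(targets=[[0.0, [0, 0, 0], -0.1], [0.0, [0, 0, 0], -0.08], [0.0, [0, 0, 0], 0]])

```text
clock: 33.17
position: [0.6667, 0.0377, 0.1405]
ee_rot: [0.16, -0.159, 0.689, -0.689]
contact_force: [1.4, 1.3, -1.4]
width: 0.0132
```

```bash
python3 -c "
from h import *
s=st();print(s['moment'])"
```

```text
t 33.17 pos [0.6667 0.0377 0.1405] jaw -63.93 tooly [ 0.  0. -1.] w 0.0132 F [ 1.4  1.3 -1.4] q6 1.07
[ 0.12250269 -0.19664783 -0.11330978]
```

>>> jog_arm(targets=[[0.04, [0, 0, 0], 0], [0.04, [0, 0, 0], 0], [0.04, [0, 0, 0], 0], [0.04, [0, 0, 0.03], 0], [0.04, [0, 0, 0.06], 0], [0.04, [0, 0, 0], 0]])

```text
clock: 33.92
position: [0.6696, 0.0374, 0.2369]
ee_rot: [-0.163, 0.155, -0.688, 0.69]
contact_force: [0.0, 0.3, 0.7]
width: 0.0402
```

```bash
python3 cam.py; python3 drw.py; ls -t pics|head -4
```

```text
t 33.92 pos [0.6696 0.0374 0.2369] jaw -64.08 tooly [ 0.012 -0.001 -1.   ] w 0.0402 F [0.  0.3 0.7] q6 1.07
wing px 1948
wing rect cab ((35.56182098388672, 2.7546606063842773), (57.52577590942383, 13.77537727355957), 22.421728134155273) z 0.17287600576191536
dot cab [52.9 10.3] 158
side wing px 75
side wing rect ((34.61286926269531, -0.7814998626708984), (60.89552307128906, 15.928199768066406), 25.483320236206055)
t 34.02 pos [0.6666 0.0375 0.2316] jaw -64.09 tooly [ 0.002 -0.    -1.   ] w 0.0401 F [-0.5  0.4  0.6] q6 1.07
tcp cab [0.0352 0.002 ]
side -0.185 180 x pct [-0.0183 -0.0114 -0.0045]
side 0.12 64 x pct [-0.0178 -0.0108 -0.0043]
scene -0.185 158 x pct [-0.0181 -0.0105 -0.0043]
scene 0.12 56 x pct [-0.0182 -0.0103 -0.0044]
340
scene_d340.png
side_d340.png
sd339.png
w10_339.png
```

View pics/w10_339.png

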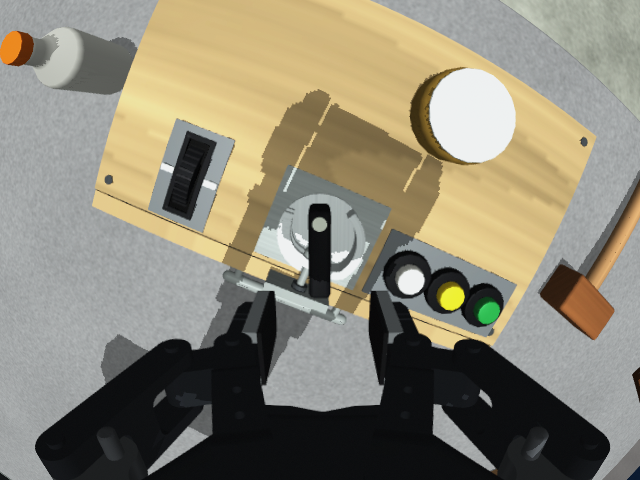

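View pics/side_d340.png

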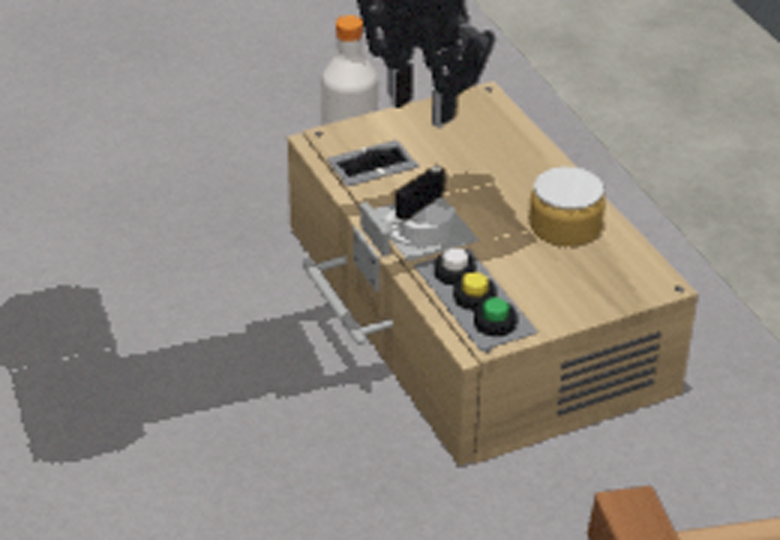

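>>> jog_arm(targets=[[0.0, [0.002, 0.037, 0], -0.14], [0.0, [0.002, 0.037, 0], -0.14], [0.0, [0.003, 0.036, 0], -0.12], [0.0, [0, 0, 0], 0], [0.0, [0, 0, 0], 0], [0.0, [0, 0, 0], 0]])

```text
clock: 34.88
position: [0.6733, 0.1464, 0.23]
ee_rot: [-0.018, 0.018, -0.707, 0.707]
contact_force: [-0.1, -0.2, -0.5]
width: -0.0002
```

```bash
cat > wh.py <<'E'
from h import *
s=st(); print('tcp cab',cab1(s['position'])); cm=camera_model('wrist'); p,d=get_image('wrist'); save('wh%d'%int(s['clock']*10),p); W=wcloud(d,cm)
X=(W[...,:2]-O)@xc; Y=(W[...,:2]-O)@yc; Z=W[...,2]
v=p.astype(int); m=(d>0)&(abs(X-.04)<.045)&(abs(Y-.11)<.03)&(Z>.11)&(Z<.14)
blk=m&(v.max(2)<70)
if blk.sum()>20: print('wheel blk cab pct',np.round(np.percentile(np.c_[X[blk],Y[blk],Z[blk]],[2,50,98],axis=0),4).tolist())
red=m&(v[...,0]>90)&(v[...,0]>1.8*v[...,1])&(v[...,0]>1.8*v[...,2])
print('red',red.sum(), np.round([X[red].mean(),Y[red].mean(),Z[red].mean()],4) if red.any() else '')
if red.any(): print('angle from top',np.round(np.arctan2(X[red].mean()-.040,Z[red].mean()-.102),3))
wht=m&(v.min(2)>200); print('white',wht.sum(), np.round([np.median(X[wht]),np.median(Y[wht])],4) if wht.any() else '')
E
python3 wh.py; ls -t pics|head -1
```

```text
t 34.88 pos [0.6733 0.1464 0.23  ] jaw -87.07 tooly [-0.001 -0.001 -1.   ] w -0.0002 F [-0.1 -0.2 -0.5] q6 1.63
tcp cab [0.0474 0.1104]
wheel blk cab pct [[0.0092, 0.1005, 0.1198], [0.0431, 0.1126, 0.1222], [0.0708, 0.1242, 0.1319]]
red 0 
white 148 [0.0387 0.1267]
wh348.png
```

View pics/wh348.png

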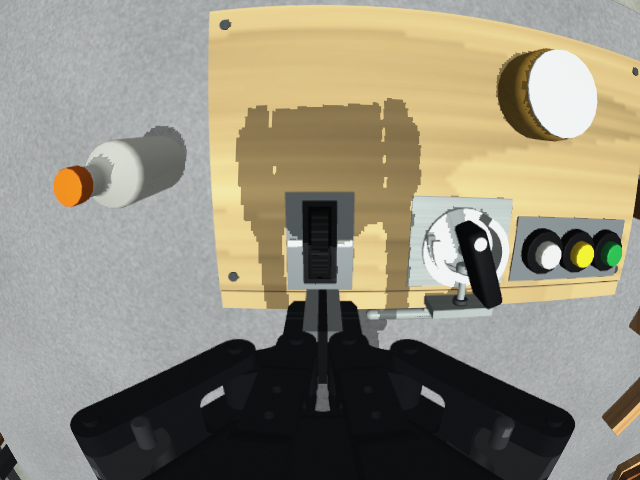

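>>> jog_arm(targets=[[0.0, [0.001, 0.002, -0.04], 0], [0.0, [0, 0, -0.04], 0], [0.0, [0, 0, -0.028], 0], [0.0, [0, 0, -0.005], 0], [0.0, [0, 0, 0], 0]])

```text
clock: 35.55
position: [0.6751, 0.1487, 0.1187]
ee_rot: [-0.019, 0.018, -0.707, 0.707]
contact_force: [0.7, -1.3, 1.7]
width: -0.0
```

```bash
python3 -c "
from h import *
s=st()"
```

```text
t 35.55 pos [0.6751 0.1487 0.1187] jaw -87.06 tooly [ 0.001 -0.001 -1.   ] w -0.0 F [ 0.7 -1.3  1.7] q6 1.64
```

Light contact. I'll press about 2 mm and stroke.

>>> jog_arm(targets=[[0.0, [0, 0, -0.003], 0], [0.0, [0, 0, 0], 0], [0.0, [-0.004, 0, 0], 0], [0.0, [-0.004, 0, 0], 0], [0.0, [-0.004, 0, 0], 0], [0.0, [-0.004, 0, 0], 0], [0.0, [0, 0, 0], 0], [0.0, [0, 0, 0.02], 0], [0.0, [0, 0, 0.04], 0], [0.0, [0, 0, 0], 0]])

```text
clock: 36.8
position: [0.6598, 0.1509, 0.1772]
ee_rot: [0.02, -0.017, 0.708, -0.706]
contact_force: [-0.1, 0.2, -0.4]
width: 0.0005
```

```bash
python3 wh.py; ls -t pics|head -1
```

```text
t 36.8 pos [0.6598 0.1509 0.1772] jaw -87.02 tooly [ 0.005  0.002 -1.   ] w 0.0005 F [-0.1  0.2 -0.4] q6 1.64
tcp cab [0.0342 0.1156]
wheel blk cab pct [[0.0129, 0.1003, 0.1199], [0.0438, 0.1123, 0.1223], [0.0709, 0.1246, 0.1318]]
red 181 [0.055  0.1125 0.1278]
angle from top 0.527
white 0 
wh368.png
```

View pics/wh368.png

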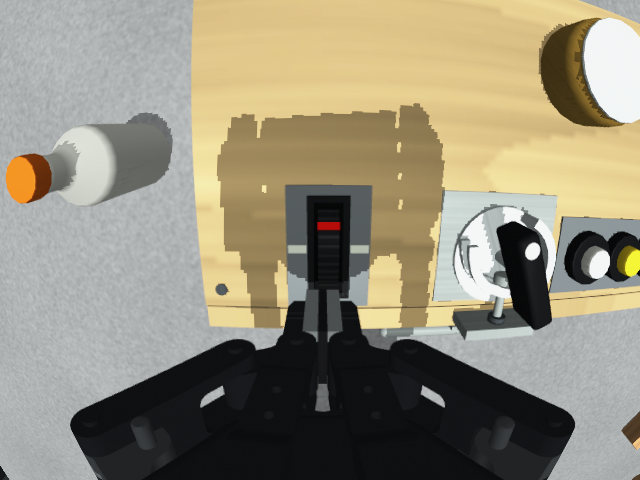

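>>> jog_arm(targets=[[0.0, [0.014, -0.003, 0], 0], [0.0, [0, 0, -0.03], 0], [0.0, [0, 0, -0.028], 0], [0.0, [0, 0, -0.004], 0], [0.0, [0, 0, 0], 0], [0.0, [-0.005, 0, 0], 0], [0.0, [-0.005, 0, 0], 0], [0.0, [-0.004, 0, 0], 0], [0.0, [0, 0, 0], 0], [0.0, [0, 0, 0.03], 0]])

```text
clock: 38.1
position: [0.6572, 0.1461, 0.1395]
ee_rot: [-0.016, 0.02, -0.707, 0.707]
contact_force: [-0.6, -0.3, -0.4]
width: -0.0004
```

>>> jog_arm(targets=[[0.0, [0, 0, 0.05], 0], [0.0, [-0.03, 0, 0], 0], [0.0, [0, 0, 0], 0]])

```text
clock: 38.48
position: [0.627, 0.1466, 0.1918]
ee_rot: [0.017, -0.019, 0.707, -0.707]
contact_force: [-0.7, 0.4, -1.3]
width: -0.0003
```

```bash
python3 wh.py; ls -t pics|head -1
```

```text
t 38.48 pos [0.627  0.1466 0.1918] jaw -87.02 tooly [-0.003  0.    -1.   ] w -0.0003 F [-0.7  0.4 -1.3] q6 1.64
tcp cab [0.0012 0.113 ]
wheel blk cab pct [[0.0069, 0.1001, 0.1195], [0.0397, 0.1126, 0.1222], [0.0696, 0.1245, 0.1315]]
red 175 [0.0412 0.1123 0.1322]
angle from top 0.039
white 0 
wh384.png
```

```bash
cd pics; python3 -c "
import cv2
a=cv2.imread('wh384.png'); cv2.imwrite('c1.png',cv2.resize(a[150:330,230:430],None,fx=4,fy=4,interpolation=cv2.INTER_CUBIC)[:600])"
```

```text
(no output)
```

View pics/c1.png

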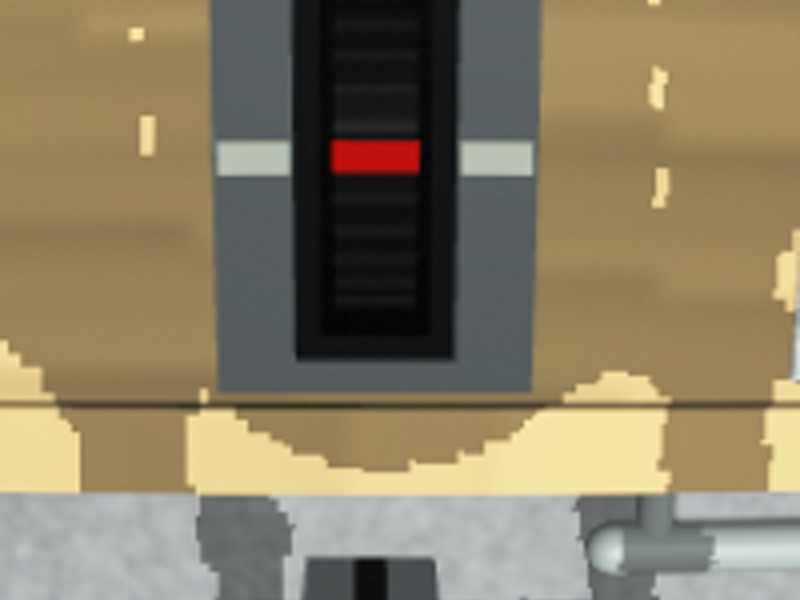

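Run:
```python
from h import *
for k in range(2):
    cm=camera_model('wrist'); p,d=get_image('wrist'); W=wcloud(d,cm); v=p.astype(int)
    for c in (0,):
        w=np.zeros((480,640),bool); w[183:196,282:366]=True
        wht=w&(v.min(2)>150)&(v.max(2)-v.min(2)<40); red=w&(v[...,0]>90)&(v[...,0]>1.8*v[...,1])
        f=lambda m:[np.round([((q[:2]-O)@xc),((q[:2]-O)@yc),q[2]],4) for q in [np.median(W[m],0)]]
        print(wht.sum(),f(wht),red.sum(),f(red))
for c in ('side','scene'):
    p,d=get_image(c); cv2.imwrite('pics/wz_%s.png'%c,cv2.resize(p[175:215,300:350] if c=='side' else p[205:250,365:420],None,fx=10,fy=10,interpolation=cv2.INTER_CUBIC)[:,:,::-1])
```

```text
276 [array([0.0383, 0.0991, 0.1217])] 176 [array([0.0412, 0.1122, 0.1322])]
251 [array([0.0386, 0.0992, 0.1217])] 181 [array([0.0412, 0.1124, 0.1321])]
```

View pics/wz_side.png

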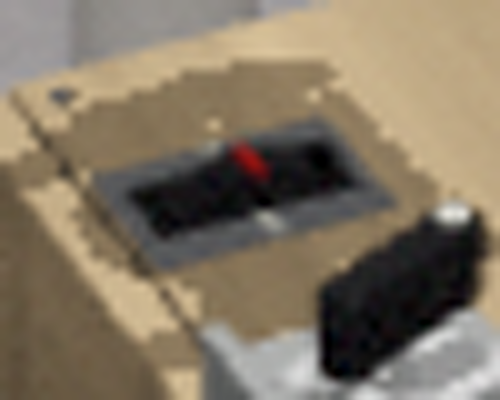

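>>> jog_arm(targets=[[0.0, [0.041, 0.0015, 0], 0], [0.0, [0, 0, -0.04], 0], [0.0, [0, 0, -0.032], 0], [0.0, [0, 0, 0], 0], [0.0, [0, 0, -0.005], 0], [0.0, [0, 0, 0], 0], [0.0, [-0.0027, 0, 0], 0], [0.0, [0, 0, 0], 0], [0.0, [0, 0, 0.03], 0], [0.0, [0, 0, 0.04], 0]])

```text
clock: 39.98
position: [0.6652, 0.1483, 0.1845]
ee_rot: [0.017, -0.02, 0.707, -0.707]
contact_force: [0.6, -0.1, 0.6]
width: -0.0
```

>>> jog_arm(targets=[[0.0, [-0.035, 0, 0.005], 0], [0.0, [0, 0, 0], 0], [0.0, [0, 0, 0], 0]])

```text
clock: 40.35
position: [0.6317, 0.1483, 0.1903]
ee_rot: [0.018, -0.018, 0.707, -0.707]
contact_force: [0.2, 0.6, 0.3]
width: -0.0001
```

```bash
python3 wh.py
python3 - <<'E'
from h import *
p,d=get_image('wrist'); cm=camera_model('wrist'); W=wcloud(d,cm); v=p.astype(int)
X=(W[...,:2]-O)@xc; Y=(W[...,:2]-O)@yc; Z=W[...,2]
w=(abs(X-.038)<.006)&(abs(Y-.112)<.02)&(abs(Y-.112)>.0115)&(Z>.11)&(Z<.135)&(v.min(2)>130)&(v.max(2)-v.min(2)<45); print(w.sum(),np.round([np.median(X[w]),np.median(Z[w])],4))
E
```

```text
t 40.35 pos [0.6317 0.1483 0.1903] jaw -87.03 tooly [-0.  0. -1.] w -0.0001 F [0.2 0.6 0.3] q6 1.64
tcp cab [0.0059 0.1144]
wheel blk cab pct [[0.0081, 0.1003, 0.1199], [0.0423, 0.1123, 0.1223], [0.0703, 0.1245, 0.1315]]
red 167 [0.0375 0.1123 0.1322]
angle from top -0.084
white 0 
202 [0.0393 0.1213]
```

>>> jog_arm(targets=[[0.0, [0, 0, 0.03], 0], [0.0, [0.008, -0.037, 0], 0], [0.0, [0.008, -0.037, 0], 0], [0.0, [0.008, -0.037, 0], 0], [0.0, [0.008, -0.037, 0], 0], [0.0, [0.006, -0.038, 0], 0], [0.0, [0, 0, -0.04], 0], [0.0, [0, 0, 0], 0]])

```text
clock: 41.45
position: [0.6677, -0.0382, 0.1765]
ee_rot: [0.015, -0.021, 0.707, -0.706]
contact_force: [-0.1, 0.3, -0.2]
width: -0.0002
```

```bash
cat > key.py <<'E'
from h import *
s=st(); print('tcp cab',cab1(s['position'])); cm=camera_model('wrist'); p,d=get_image('wrist'); save('key%d'%int(s['clock']*10),p); W=wcloud(d,cm); v=p.astype(int)
X=(W[...,:2]-O)@xc; Y=(W[...,:2]-O)@yc; Z=W[...,2]
m=(d>0)&(abs(X-.034)<.03)&(Y<-.05)&(Y>-.18)&(Z>.136)&(Z<.15)
for n,y in (('w',-.073),('y',-.111),('g',-.149)):
    k=m&(abs(Y-y)<.017)&(v.max(2)>90)
    if k.sum()>10: print(n,k.sum(),np.round([(np.percentile(X[k],3)+np.percentile(X[k],97))/2,(np.percentile(Y[k],3)+np.percentile(Y[k],97))/2,np.median(Z[k])],4))
E
python3 key.py; ls -t pics|head -1
```

```text
t 41.45 pos [ 0.6677 -0.0382  0.1765] jaw -87.1 tooly [-0.008  0.002 -1.   ] w -0.0002 F [-0.1  0.3 -0.2] q6 1.36
tcp cab [ 0.0324 -0.0737]
w 1135 [ 0.0343 -0.0726  0.1408]
y 1117 [ 0.0342 -0.1101  0.1409]
g 888 [ 0.0337 -0.1481  0.141 ]
key414.png
```

>>> jog_arm(targets=[[0.0, [0.001, 0.001, -0.03], 0], [0.0, [0, 0, -0.013], 0], [0.0, [0, 0, 0], 0]])

```text
clock: 41.88
position: [0.6707, -0.0364, 0.1374]
ee_rot: [0.018, -0.019, 0.707, -0.707]
contact_force: [0.1, -0.0, 1.1]
width: -0.0001
```

```bash
python3 -c "
from h import *
s=st();print(cab1(s['position']))"
```

```text
t 41.88 pos [ 0.6707 -0.0364  0.1374] jaw -86.99 tooly [-0.001  0.    -1.   ] w -0.0001 F [ 0.1 -0.   1.1] q6 1.36
[ 0.0354 -0.0721]
```

>>> jog_arm(targets=[[0.0, [0, 0, -0.006], 0], [0.0, [0, 0, -0.004], 0], [0.0, [0, 0, -0.003], 0], [0.0, [0, 0, 0], 0]])

```text
clock: 42.38
position: [0.6715, -0.0369, 0.1255]
ee_rot: [-0.019, 0.018, -0.707, 0.707]
contact_force: [0.7, 0.9, 3.7]
width: 0.0002
```

```bash
python3 -c "
from h import *
s=st();print(cab1(s['position']))"
```

```text
t 42.38 pos [ 0.6715 -0.0369  0.1255] jaw -87.04 tooly [ 0.002 -0.    -1.   ] w 0.0002 F [0.7 0.9 3.7] q6 1.36
[ 0.0363 -0.0725]
```

>>> jog_arm(targets=[[0.0, [0, 0, -0.003], 0], [0.0, [0, 0, -0.002], 0], [0.0, [0, 0, 0], 0]])

```text
clock: 42.75
position: [0.6716, -0.0369, 0.1241]
ee_rot: [-0.02, 0.017, -0.707, 0.707]
contact_force: [-4.3, 1.5, 19.1]
width: 0.0
```

```bash
python3 -c "
from h import *
s=st();print(cab1(s['position']))"
```

```text
t 42.75 pos [ 0.6716 -0.0369  0.1241] jaw -87.03 tooly [ 0.004 -0.001 -1.   ] w 0.0 F [-4.3  1.5 19.1] q6 1.36
[ 0.0364 -0.0726]
```

>>> jog_arm(targets=[[0.0, [0, 0, 0.006], 0], [0.0, [0, 0, 0.03], 0], [0.0, [0.001, -0.02, 0], 0], [0.0, [-0.001, -0.018, 0], 0], [0.0, [0, 0, -0.018], 0], [0.0, [0, 0, 0], 0]])

```text
clock: 43.5
position: [0.6685, -0.0761, 0.1344]
ee_rot: [0.015, -0.02, 0.707, -0.706]
contact_force: [0.0, -0.4, -0.2]
width: 0.0002
```

```bash
python3 key.py
```

```text
t 43.5 pos [ 0.6685 -0.0761  0.1344] jaw -87.12 tooly [-0.006  0.001 -1.   ] w 0.0002 F [ 0.  -0.4 -0.2] q6 1.3
tcp cab [ 0.0312 -0.1115]
w 1659 [ 0.0343 -0.0733  0.1408]
y 730 [ 0.0386 -0.1107  0.1404]
g 1426 [ 0.0339 -0.1484  0.1409]
```

>>> jog_arm(targets=[[0.0, [0.001, 0.001, -0.006], 0], [0.0, [0, 0, -0.004], 0], [0.0, [0, 0, -0.004], 0], [0.0, [0, 0, -0.001], 0], [0.0, [0, 0, 0], 0]])

```text
clock: 44.18
position: [0.6723, -0.0741, 0.1244]
ee_rot: [-0.019, 0.018, -0.707, 0.707]
contact_force: [-0.2, -0.3, 6.4]
width: -0.0001
```

```bash
python3 -c "
from h import *
s=st();print(cab1(s['position']))"
```

```text
t 44.17 pos [ 0.6723 -0.0741  0.1244] jaw -87.01 tooly [ 0.002 -0.001 -1.   ] w -0.0001 F [-0.2 -0.3  6.4] q6 1.31
[ 0.0351 -0.1097]
```

>>> jog_arm(targets=[[0.0, [0, 0, -0.001], 0], [0.0, [0, 0, 0], 0], [0.0, [0, 0, 0.006], 0], [0.0, [0, 0, 0.028], 0], [0.0, [0.001, -0.02, 0], 0], [0.0, [0.001, -0.018, 0], 0], [0.0, [0, 0, -0.018], 0], [0.0, [0, 0, 0], 0]])

```text
clock: 45.18
position: [0.6719, -0.113, 0.1345]
ee_rot: [0.016, -0.02, 0.707, -0.706]
contact_force: [0.0, 0.1, -0.1]
width: 0.0
```

```bash
python3 key.py; python3 drw.py; ls -t pics | head -3
```

```text
t 45.17 pos [ 0.6719 -0.113   0.1345] jaw -87.13 tooly [-0.006  0.001 -1.   ] w 0.0 F [ 0.   0.1 -0.1] q6 1.25
tcp cab [ 0.0327 -0.1486]
w 1400 [ 0.0341 -0.0737  0.1407]
y 1643 [ 0.0342 -0.1112  0.1408]
g 377 [ 0.0389 -0.1487  0.1406]
t 45.23 pos [ 0.6726 -0.1128  0.1356] jaw -87.1 tooly [-0.004  0.001 -1.   ] w -0.0001 F [0.  0.4 0.2] q6 1.25
tcp cab [ 0.0335 -0.1485]
side -0.185 172 x pct [-0.0174 -0.0114 -0.0041]
side 0.12 60 x pct [-0.0181 -0.0104 -0.0045]
scene -0.185 90 x pct [-0.0171 -0.0103 -0.0045]
scene 0.12 60 x pct [-0.0159 -0.0113 -0.0047]
452
scene_d452.png
side_d452.png
key451.png
```

View pics/side_d452.png

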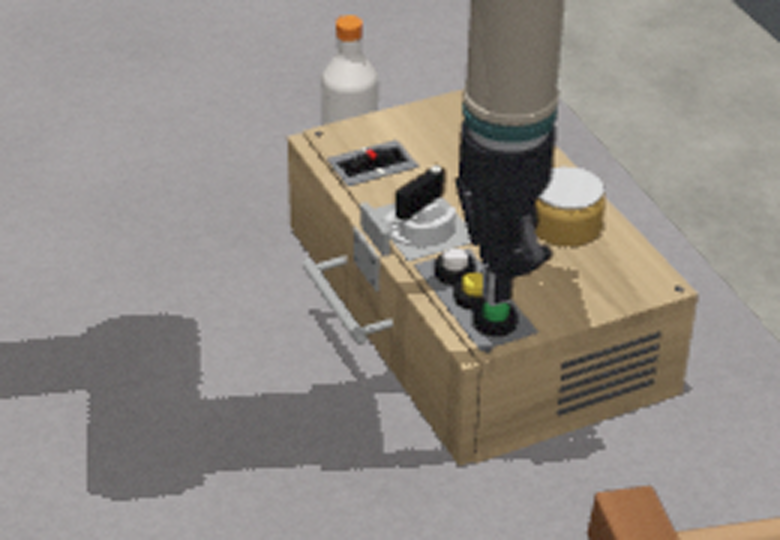

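The cam is home, the red line is at the top, the drawer is tight and the tip is over the green key. Pressing green.

>>> jog_arm(targets=[[0.0, [0.001, 0, -0.006], 0], [0.0, [0, 0, -0.004], 0], [0.0, [0, 0, -0.004], 0], [0.0, [0, 0, -0.002], 0], [0.0, [0, 0, 0], 0]])

```text
clock: 45.95
position: [0.6754, -0.112, 0.1243]
ee_rot: [-0.019, 0.017, -0.706, 0.707]
contact_force: [-2.7, 0.2, 11.4]
width: 0.0001
```

```bash
python3 -c "
from h import *
s=st();print(cab1(s['position']))"
```

```text
t 45.95 pos [ 0.6754 -0.112   0.1243] jaw -87.02 tooly [ 0.003 -0.001 -1.   ] w 0.0001 F [-2.7  0.2 11.4] q6 1.25
[ 0.0362 -0.1478]
```

Green is fully down at 11 N. I'll retreat and check.

>>> jog_arm(targets=[[0.0, [0, 0, 0.006], 0], [0.0, [0, 0, 0.04], 0], [0.0, [0, 0, 0.06], 0], [0.0, [-0.04, 0.04, 0.03], 0], [0.0, [-0.04, 0.05, 0], 0], [0.0, [-0.03, 0.04, 0], 0], [0.0, [0, 0, 0], 0], [0.0, [0, 0, 0], 0]])

```text
clock: 46.95
position: [0.567, 0.0158, 0.2568]
ee_rot: [-0.019, 0.018, -0.707, 0.707]
contact_force: [0.5, -0.9, -0.3]
width: 0.0
```

```bash
python3 wh.py; python3 cam.py; python3 drw.py; python3 key.py
python3 - <<'E'
from h import *
p,d=get_image('wrist'); save('fin',p)
s0=cv2.imread('pics/side0.png')[:,:,::-1]; p,d=get_image('side'); C=cloud('side',d); d0=np.load('pics/side0.npy'); C0=cloud('side',d0)
for n in ('glue_bottle','wax_tin','mallet'):
    r=silhouettes(n,'side')
    if r:
        m=r[0]['mask']; print(n,r[0]['score'],'now',np.round(np.median(C[m],0),3),'start same px',np.round(np.median(C0[m],0),3))
E
```

```text
t 46.95 pos [0.567  0.0158 0.2568] jaw -87.0 tooly [ 0.    -0.001 -1.   ] w 0.0 F [ 0.5 -0.9 -0.3] q6 1.42
tcp cab [-0.0655 -0.0146]
wheel blk cab pct [[0.0078, 0.0998, 0.1192], [0.0386, 0.1096, 0.1223], [0.0696, 0.1241, 0.1313]]
red 94 [0.0373 0.1123 0.132 ]
angle from top -0.089
white 145 [0.0391 0.0983]
t 47.0 pos [0.5673 0.0154 0.2566] jaw -87.05 tooly [ 0.    -0.001 -1.   ] w -0.0006 F [-0.1  0.1 -0.3] q6 1.42
wing px 1917
wing rect cab ((35.00543975830078, 2.219538688659668), (57.999176025390625, 14.57339096069336), 23.16423988342285) z 0.17282976596135774
dot cab [53.7 10.6] 172
side wing px 73
side wing rect ((34.97605514526367, -1.377511978149414), (56.54198455810547, 16.13142967224121), 24.523778915405273)
t 47.1 pos [0.5675 0.015  0.2564] jaw -87.1 tooly [-0. -0. -1.] w -0.0001 F [-0.2  1.  -0.2] q6 1.42
tcp cab [-0.065  -0.0154]
side -0.185 176 x pct [-0.0181 -0.0119 -0.0046]
side 0.12 60 x pct [-0.0181 -0.0111 -0.0043]
scene -0.185 158 x pct [-0.0176 -0.0106 -0.0045]
scene 0.12 59 x pct [-0.0187 -0.0111 -0.0048]
471
t 47.2 pos [0.5673 0.015  0.2564] jaw -87.1 tooly [-0.001 -0.    -1.   ] w -0.0001 F [-0.1 -0.5  0.5] q6 1.42
tcp cab [-0.0652 -0.0154]
w 651 [ 0.0329 -0.0719  0.1409]
y 601 [ 0.033  -0.1098  0.1408]
g 475 [ 0.0331 -0.1482  0.141 ]
glue_bottle 0.49 now [0.716 0.3   0.093] start same px [0.717 0.3   0.094]
wax_tin 0.98 now [ 0.784 -0.029  0.156] start same px [ 0.784 -0.03   0.156]
mallet 0.88 now [ 0.72  -0.343  0.034] start same px [ 0.721 -0.343  0.033]
```

View pics/fin.png

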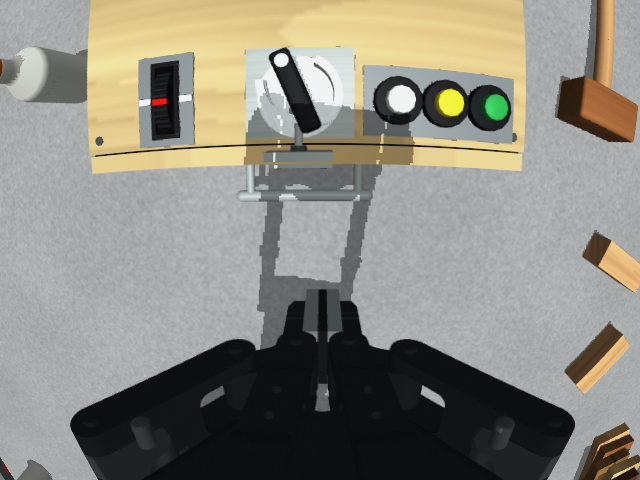

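The red line is at the pointers at (160,101), the cam is home, the keys are up, the drawer is shut and the arm is clear.

```bash
python3 -c "
from rig import sign_off
print(sign_off())"
```

```text
the job is handed in; nothing more can be done
None
```

The job is done and handed in at about 47 s on the robot's clock. `sign_off` gave no verdict, so the result rests on my own measurements.

**What I did**
- **Blanks:** Two were on the bench. I laid the dark red one and the leftmost of the three pale ones flat in the drawer, and left the two pale look-alikes alone.
- **Drawer and cam:** The cam stood at about 0.30 rad, already open, so I left it. I pushed the drawer to its seal and turned the cam clockwise to about 2.74 rad.
- **Wheel and keys:** I rolled the red line up to the pointers, then pressed white, yellow and green right down, one at a time.

**Last checks**
- **Drawer:** it stands about 1 to 2 mm from shut.
- **Wheel:** the red line is 1 to 2 mm past the pointers, about 1.65 to 1.69 rad. That is inside the limit of 1.75, but not centred.
- **Keys:** all three are back up.
- **Other objects:** the bottle, tin and mallet are where they stood, to within about 1 mm.
- **Blanks:** I last saw them lying flat before the drawer was shut. I could not check them afterwards.

**What disagreed**
- **Fingertip height:** the fingertips sat about 30 mm higher than the stated offset from the TCP. The first grasp therefore closed on top of the red blank and nudged it; I corrected for this and gripped it again.
- **Drawer at rest on its seal:** by camera it read about 11 mm, not the stated 8. While I was pushing, it was about 5 mm.

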